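# Free the glaze-bound stirrers and start the cleaner

### The arm

A 7-joint arm with a two-finger parallel gripper is mounted at the origin on the work surface. World frame = base frame: x ahead of the robot, y to its left, z up, the work surface at z = 0. Lengths are in m, angles in rad, forces in N, time in s.
With the tool pointing down it reaches from about 0.4 to 0.85 m from the base axis. Payload 10.4 kg.
Tool frame: the origin (TCP) lies at the very end of the fingers, on their centre line; the grasp point (between the pads) lies 19 mm behind it (grasp_offset is the distance from the TCP to the grasp point, in m); z points along the fingers, y is the line along which they close (so a half turn about z gives the same grasp; the last joint's range is limited). The gripper opens to 85 mm and grips with 20 to 120 N. Pads are 22 mm wide; open, the fingers measure 114 mm over their backs; the gripper's body (76 mm by 85 mm) begins 54 mm behind the grasp point. The pads swing forward as they close: fully open they stand 13 mm farther back than shut.
Start: joints at [-1.357, 0.332, -0.065, 1.46, 0.022, 1.35, -0.088], TCP at [0.147, 0.608, 0.231] pointing down, gripper open.
Joint ranges: [-2.6, 2.6], [-0.5, 2.12], [-1.47, 1.34], [0.16, 2.42], [-1.27, 4.41], [0.06, 2.06], [-2.6, 2.6]. Speed limits (rad/s): [2.22, 2.22, 2.79, 2.79, 3.14, 3.14, 3.14].

### API

Orientations are given as a unit quaternion [x, y, z, w].
In Python, from workcell import * gives the robot as it stands.
- The arm moves only by the tool jog_arm, never from a script. Its argument "plan" is a list of rows, each a list of 3 entries, a list of its own where there are three numbers: the turn, a rotation vector about the tool's x, y, z in rad, then the shift along the tool's x, y, z in m, then the finger opening in m, from 0 to 0.0854. A call has 1 to 8 rows; each row is the pose to reach, as a shift and turn from the pose commanded when the call began, along the tool's axes at that moment; what a row does not reach only later rows make up. A row lasts 1/12 s, in which the tool goes at most 41.7 mm and 7.16 degrees, less where a joint would pass 70% of its speed; a pose out of reach is approached as far as the arm can. A call with a gripper value outside its range is refused whole. The fingers move at their own pace and stop on an object; "force" is the grip in N (left out, the last holds). Time passes only in rows, so rows that repeat a pose let the fingers close. It gives the time, the measured TCP pose, the force, the opening and the grip force at its end, in the units of the state.
- get_obs(): the state, without advancing time (a new reading comes with each control period).
- camera(name): name is "scene" or "top"; returns a dict with "img" (420x560x3 uint8, red, green, blue), "mtx" (3x3 intrinsics, pixels), "extrinsics" (4x4, takes a point from camera to world coordinates). Camera axes: x right, y down, z forward; pixel columns grow to the right and rows downward; lengths in m; the calibration is good to about 2 mm. A picture is of the moment at which its call begins. There is no depth.
- hand_in(): hands the job in; it is judged then, once.
The state is a dict: "clock": time; "joint_pos": joint angles; "joint_velocities": joint speeds; "tau": joint torques, N m; "position": TCP position; "ee_rot": TCP orientation; "ft_force": force on the tool from outside, world axes, zero at the start; "torque": the same for the moment, N m; "grip_width": opening from 0.0 (shut) to 1.0 (fully open); "grasp_force": force on a finger pad.
Only numpy, scipy, OpenCV 4.12 (cv2) and the standard library are available. Lean on these libraries where they do the work, as an engineer would, in place of code of your own. Each camera call takes 0.05 s, during which the arm holds its last target. There are 200 camera calls.

### The job

The stirrers left in the glaze jars are stuck under dried glaze: work each one loose by twisting it back and forth while pulling lightly (wrenching it hard would crack the jar) and put it in the tank of the ultrasonic cleaner. When all of them are in, lay the cover squarely and flat on the tank, then press the green start button fully down for a moment and let it spring back. Leave the mug, the bowl and the closed glaze jar where they are.

Things in the scene. Friction and masses are not known exactly. Their poses are not given: they have to be found in the camera images.
- board: Wooden ware board, 240 x 240 mm, 12 mm thick, fixed to the bench; origin at the centre of its underside. The four jars are fixed on it in a 2 by 2 block about 130 mm apart.
- jar0: Small stoneware glaze jar, fixed on the board: 72 mm across, 58 mm tall, mouth 48 mm across; origin at the centre of its underside, z up; inner floor 6 mm up. Two hard shelves of dried glaze cross its inside, 20 to 26 mm and 44 to 50 mm up, each broken by one straight gap 16 mm wide through the centre, about 0.6 rad either side of the jar's x axis (see the stirrer).
- jar1: Small stoneware glaze jar, fixed on the board: 72 mm across, 58 mm tall, mouth 48 mm across; origin at the centre of its underside, z up; inner floor 6 mm up. Two hard shelves of dried glaze cross its inside, 20 to 26 mm and 44 to 50 mm up, each broken by one straight gap 16 mm wide through the centre, about 0.6 rad either side of the jar's x axis (see the stirrer).
- jar2: Small stoneware glaze jar, fixed on the board: 72 mm across, 58 mm tall, mouth 48 mm across; origin at the centre of its underside, z up; inner floor 6 mm up. Two hard shelves of dried glaze cross its inside, 20 to 26 mm and 44 to 50 mm up, each broken by one straight gap 16 mm wide through the centre, about 0.6 rad either side of the jar's x axis (see the stirrer).
- jar3: Small stoneware glaze jar, fixed on the board: 72 mm across, 58 mm tall, mouth 48 mm across; origin at the centre of its underside, z up; inner floor 6 mm up. Two hard shelves of dried glaze cross its inside, 20 to 26 mm and 44 to 50 mm up, each broken by one straight gap 16 mm wide through the centre, about 0.6 rad either side of the jar's x axis (see the stirrer).
- stir0_mid (a point): Hand stirrer, 92 mm long, about 90 g; None if absent (jar empty). Point: its centre, half-way along its axis; z towards the handle. Orange block handle at the top: 40 mm along x, 16 mm along y, 30 mm tall, centre 31 mm up z from here. Steel stem 10 mm thick. Paddle bar at the foot: 40 mm along x, 8 mm along y, 8 mm tall. At the start it stands in the jar of the same number.
- stir1_mid (a point): Hand stirrer, 92 mm long, about 90 g; None if absent (jar empty). Point: its centre, half-way along its axis; z towards the handle. Orange block handle at the top: 40 mm along x, 16 mm along y, 30 mm tall, centre 31 mm up z from here. Steel stem 10 mm thick. Paddle bar at the foot: 40 mm along x, 8 mm along y, 8 mm tall. At the start it stands in the jar of the same number.
- stir2_mid (a point): Hand stirrer, 92 mm long, about 90 g; None if absent (jar empty). Point: its centre, half-way along its axis; z towards the handle. Orange block handle at the top: 40 mm along x, 16 mm along y, 30 mm tall, centre 31 mm up z from here. Steel stem 10 mm thick. Paddle bar at the foot: 40 mm along x, 8 mm along y, 8 mm tall. At the start it stands in the jar of the same number.
- stir3_mid (a point): Hand stirrer, 92 mm long, about 90 g; None if absent (jar empty). Point: its centre, half-way along its axis; z towards the handle. Orange block handle at the top: 40 mm along x, 16 mm along y, 30 mm tall, centre 31 mm up z from here. Steel stem 10 mm thick. Paddle bar at the foot: 40 mm along x, 8 mm along y, 8 mm tall. At the start it stands in the jar of the same number.
- cleaner: Bench ultrasonic cleaner, fixed: 270 mm along its x, 160 mm along y, 120 mm tall; origin at its underside, below a point 40 mm to -x of the tank centre. Steel tank at its +x end, flat white deck with the start button at its -x end (towards the robot).
- tank_mouth (a point): Centre of the cleaner's tank mouth, at the level of the rim (120 mm above the bench); axes as the cleaner's, z up. Tank inside 150 mm along x, 130 mm along y, 105 mm deep; walls 15 mm.
- cover_bar (a point): Loose flat aluminium tank cover, 190 mm along its x, 170 mm along y, 5 mm thick, 220 g, lying on the bench at the start; z up. This point is the centre of its black grip bar (60 mm along x, 16 mm along y, 35 mm tall, standing on the middle of the sheet); it is 22.5 mm above the cover's underside. The cover lies flat on the tank rim, its long side along the tank's.
- start (a joint): Travel of the cleaner's green spring start button: 0 up, 0.006 m fully down; about 5 N holds it down and it springs back.
- start_top (a point): Centre of the top of the green start button (28 mm across) on the cleaner's deck; pressed straight down.
- stir0: Same stirrer, origin under its paddle. Starts on the jar floor, paddle within 0.12 rad of the jar's x axis: straight up it rises 6 mm, then stops hard. Turned about 0.6 rad one way (left or right: not told) and lifted lightly, the paddle passes the lower shelf's gap (within 0.2 rad); then it rises 24 mm to the upper shelf, whose gap is about 0.6 rad to the other side of the jar's x axis.
- cover: Body of the cover; origin at the centre of its underside.
- cup: Bystander: terracotta mug 72 mm across, 75 mm tall; origin at its underside.
- bowl: Bystander: blue bowl 100 mm across, 45 mm tall; origin at its underside.
- glaze: Bystander: closed white glaze jar 60 mm across, 90 mm tall; origin at its underside.
- stir1: Same stirrer, origin under its paddle. Starts on the jar floor, paddle within 0.12 rad of the jar's x axis: straight up it rises 6 mm, then stops hard. Turned about 0.6 rad one way (left or right: not told) and lifted lightly, the paddle passes the lower shelf's gap (within 0.2 rad); then it rises 24 mm to the upper shelf, whose gap is about 0.6 rad to the other side of the jar's x axis.
- stir2: Same stirrer, origin under its paddle. Starts on the jar floor, paddle within 0.12 rad of the jar's x axis: straight up it rises 6 mm, then stops hard. Turned about 0.6 rad one way (left or right: not told) and lifted lightly, the paddle passes the lower shelf's gap (within 0.2 rad); then it rises 24 mm to the upper shelf, whose gap is about 0.6 rad to the other side of the jar's x axis.
- stir3: Same stirrer, origin under its paddle. Starts on the jar floor, paddle within 0.12 rad of the jar's x axis: straight up it rises 6 mm, then stops hard. Turned about 0.6 rad one way (left or right: not told) and lifted lightly, the paddle passes the lower shelf's gap (within 0.2 rad); then it rises 24 mm to the upper shelf, whose gap is about 0.6 rad to the other side of the jar's x axis.

How it is judged:
On the way, in this order (a step that is already met when the one before it is completed fails the run):
1. every stirrer is out of its jar and in the cleaner's tank (x of stir0_mid in the frame of tank_mouth between -0.075 and 0.075 m and y of stir0_mid in the frame of tank_mouth between -0.065 and 0.065 m and z of each of stir0_mid, stir1_mid, stir2_mid, stir3_mid in the frame of tank_mouth below -0.005 m and x of stir1_mid in the frame of tank_mouth between -0.075 and 0.075 m and y of stir1_mid in the frame of tank_mouth between -0.065 and 0.065 m and x of stir2_mid in the frame of tank_mouth between -0.075 and 0.075 m and y of stir2_mid in the frame of tank_mouth between -0.065 and 0.065 m and x of stir3_mid in the frame of tank_mouth between -0.075 and 0.075 m and y of stir3_mid in the frame of tank_mouth between -0.065 and 0.065 m), for 0.2 s.
2. the cover lies flat and square on the tank with the stirrers inside (all of step 1 and horizontal distance between cover_bar and tank_mouth below 0.015 m and angle between the x axis of cover_bar and the x axis of tank_mouth, either way round below 0.15 rad and z of cover_bar in the frame of tank_mouth between 0.014 and 0.03 m and angle between cover_bar's own z axis and vertical below 0.06 rad), for 0.2 s.
3. the start button is pressed fully down with the cover on (value of joint start above 0.0048 m and horizontal distance between cover_bar and tank_mouth below 0.015 m and angle between the x axis of cover_bar and the x axis of tank_mouth, either way round below 0.15 rad and z of cover_bar in the frame of tank_mouth between 0.014 and 0.03 m and angle between cover_bar's own z axis and vertical below 0.06 rad), for 0.1 s.
At the end, for the whole second after the job is handed in: All stirrers present have their centres inside the tank, below the rim, at rest; the cover lies flat on the tank (within 15 mm of its centre, 0.15 rad of square, tilt under 0.06 rad) at rest; the start button has been pressed and is up again (all of step 2 and linear speed of each of stir0, stir1, stir2, stir3, cover below 0.03 m/s and value of joint start below 0.0015 m); the robot touches nothing.
It fails at once if a jar is wrenched by its stirrer with more than 100 N (contact force between stir0 and jar0 above 100 N or contact force between stir1 and jar1 above 100 N or contact force between stir2 and jar2 above 100 N or contact force between stir3 and jar3 above 100 N).
It fails at once if the mug, bowl or closed glaze jar is moved more than 40 mm (distance of any of cup, bowl, glaze from where it was at the start of the episode above 0.04 m).
Of stir0, stir1, stir2, stir3 only 3 to 4 are there at a start; the rules pass over those that are not, and their reading is None.
At some moment in a run one of cover may be knocked a few centimetres aside while the robot is not near it.
Once in a run the grip may slacken for a moment while it holds something.
It also fails if it takes over 210 s, if anything falls off the work surface, if the arm or the gripper's body presses on something with over 40 N, if the wrist force passes 120 N, or if a joint passes its speed limit or range.

## Working session

There is one attempt and no reset: what is moved stays moved. The work goes in short steps, Python scripts to look and compute and a tool call to move; the robot and the scene stay as the last step left them, time stands still between calls to the robot, and variables do not carry over. Pictures are saved under pics/ and viewed, at most 14 in all, crops included, and the job is handed in when it is done.

Besides the shell and the picture viewer there is one more tool, called after "Emit:" by a JSON object that holds its "api" and its "payload", one argument or row to a line. jog_arm: Moves the arm, as the interface text tells. Its arguments: {"type":"object","properties":{"plan":{"type":"array"},"force":{"type":"number"}},"required":["plan"]}

```bash
ls; mkdir -p pics; cat > h.py <<'E'
from workcell import *
import numpy as np, cv2
from scipy.spatial.transform import Rotation as R
def snap(name,fn=None):
    c=camera(name)
    if fn: cv2.imwrite('pics/'+fn,c['img'][:,:,::-1])
    return c
def ray(c,u,v,z):
    d=c['extrinsics'][:3,:3]@np.linalg.solve(c['mtx'],[u,v,1.]);o=c['extrinsics'][:3,3]
    return o+d*(z-o[2])/d[2]
def proj(c,p):
    E=np.linalg.inv(c['extrinsics']);q=c['mtx']@(E[:3,:3]@np.array(p)+E[:3,3]);return q[:2]/q[2]
E
python3 - <<'E'
from h import *
o=get_obs();print(o)
a=snap('top','t0.png');b=snap('scene','s0.png')
print(a['extrinsics'],a['mtx'],b['extrinsics'])
E
```

```text
pics
{'clock': 0.0, 'joint_pos': array([-1.35660933,  0.33288802, -0.06470271,  1.4609733 ,  0.02162988,
        1.34992601, -0.08851691]), 'joint_velocities': array([-0.00053655, -0.00259775, -0.00018956, -0.00085263, -0.00119158,
        0.00256453,  0.00137017]), 'tau': array([-1.21642021e-03, -6.25452089e+01,  4.81491478e-02, -3.91605091e+01,
        1.61021564e-02,  1.00887939e-02,  1.98259005e-05]), 'position': array([0.14653432, 0.60716903, 0.23049061]), 'ee_rot': array([ 1.18110181e-01,  9.93000214e-01, -7.48085980e-04, -3.87356512e-05]), 'ft_force': array([ 0.9011415 , -1.46219806, -0.47791622]), 'torque': array([ 0.01777924,  0.01338985, -0.00036272]), 'grasp_force': 0.0, 'grip_width': 1.0027327953032976}
[[ 7.05043812e-03 -9.93206088e-01  1.16154885e-01  4.85971180e-01]
 [-9.99184126e-01 -2.37787198e-03  4.03165903e-02  4.02053125e-04]
 [-3.97664815e-02 -1.16344367e-01 -9.92412523e-01  9.46634814e-01]
 [ 0.00000000e+00  0.00000000e+00  0.00000000e+00  1.00000000e+00]] [[386.01431816   0.         273.98084926]
 [  0.         386.01431816 206.99306133]
 [  0.           0.           1.        ]] [[-0.23033077  0.66156457 -0.7136386   1.36843043]
 [ 0.97305685  0.16441549 -0.1616413   0.18618127]
 [ 0.01039708 -0.7316419  -0.68160989  0.82971951]
 [ 0.          0.          0.          1.        ]]
```

View pics/t0.png

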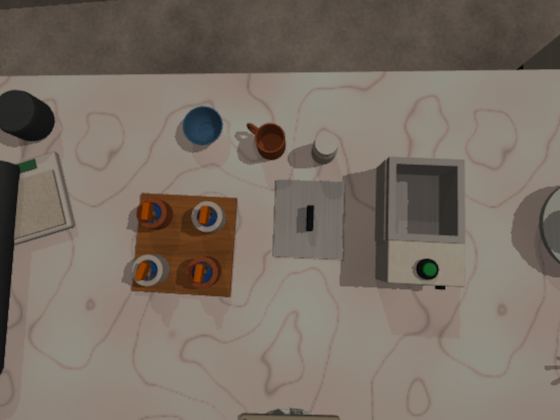

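View pics/s0.png

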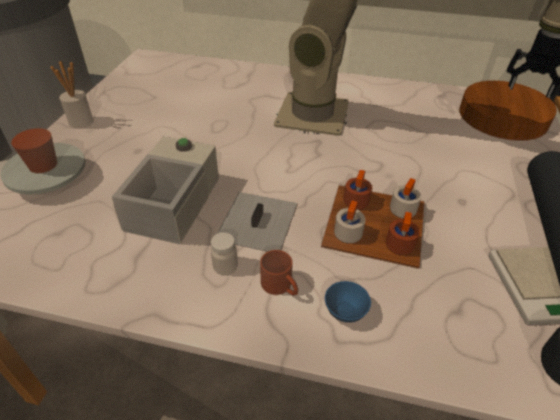

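The top view shows stirrers at about (152,212), (207,215), (148,270) and (203,272). The tank is around (425,200), the button at (428,268) and the cover bar at (310,218). All four jars hold a stirrer. Next I'll measure with colour masks.

```bash
cat >> h.py <<'E'
def blobs(c,lo,hi,amin=20,roi=None):
    m=cv2.inRange(cv2.cvtColor(c['img'],cv2.COLOR_RGB2HSV),np.array(lo),np.array(hi))
    if roi: k=np.zeros_like(m);k[roi[1]:roi[3],roi[0]:roi[2]]=255;m&=k
    n,l,s,ce=cv2.connectedComponentsWithStats(m)
    return [(ce[i],s[i,4],cv2.minAreaRect(np.argwhere(l==i)[:,::-1].astype(np.float32)),l==i) for i in range(1,n) if s[i,4]>=amin]
def tri(a,ua,b,ub):
    f=lambda c,u:(c['extrinsics'][:3,3],c['extrinsics'][:3,:3]@np.linalg.solve(c['mtx'],[*u,1.]))
    A=np.zeros((3,3));y=np.zeros(3);L=[]
    for o,d in (f(a,ua),f(b,ub)):
        d=d/np.linalg.norm(d);P=np.eye(3)-np.outer(d,d);A+=P;y+=P@o;L.append((o,d,P))
    p=np.linalg.solve(A,y);return p,max(np.linalg.norm(P@(p-o)) for o,d,P in L)
E
python3 - <<'E'
from h import *
a=snap('top');b=snap('scene')
oa=blobs(a,(3,200,150),(16,255,255),20,(120,180,250,300)); ob=blobs(b,(3,200,150),(16,255,255),20,(320,160,430,260))
for x in oa: print('top',x[0].round(1),x[1],[np.round(q,1) for q in x[2]], ray(a,*x[0],.1).round(4))
for x in ob: print('sc',x[0].round(1),x[1],[np.round(q,1) for q in x[2]])
for x in oa:
    for y in ob:
        p,e=tri(a,x[0],b,y[0])
        if e<.01: print(p.round(4),e.round(4))
ga=blobs(a,(50,100,40),(85,255,255),20,(380,240,480,300));gb=blobs(b,(50,60,30),(85,255,255),20,(150,120,220,170))
for x in ga:print('green',x[0],x[1],ray(a,*x[0],.13))
for x in gb:print('green s',x[0],x[1]); print(tri(a,ga[0][0],b,x[0]))
for n,r in(('bar',(300,195,320,240)),):
  for x in blobs(a,(0,0,0),(180,255,45),20,r):print(n,x[0],x[1],x[2],ray(a,*x[0],.04))
i=cv2.resize(a['img'][180:300,120:250],None,fx=6,fy=6,interpolation=cv2.INTER_CUBIC)[:600,:,::-1]; i=cv2.resize(a['img'][185:295,125:240],None,fx=5.4,fy=5.4,interpolation=cv2.INTER_CUBIC)[:,:,::-1]
cv2.imwrite('pics/t1.png',i)
i=cv2.resize(a['img'][150:295,265:475],None,fx=3.8,fy=3.8,interpolation=cv2.INTER_CUBIC)[:,:,::-1]
cv2.imwrite('pics/t2.png',i)
E
```

```text
sc [360.2 174.7] 39 [array([360.3, 174.6]), array([4.3, 8.7]), np.float64(21.8)]
sc [409.8 182.9] 40 [array([409.8, 182.8]), array([3.9, 9.4]), np.float64(33.7)]
sc [352.  206.1] 48 [array([351.9, 206.2]), array([ 4.5, 10.3]), np.float64(26.6)]
sc [407.3 217.8] 58 [array([407.3, 217.6]), array([ 5.1, 11. ]), np.float64(9.5)]
green [429.41401274 268.81528662] 157 [ 0.45410804 -0.28774747  0.13      ]
green s [182.4  141.05] 20
(array([ 0.4547158 , -0.28596443,  0.1385834 ]), np.float64(0.0012094031496194953))
bar [309.31515152 218.07272727] 165 ((309.2768249511719, 217.96383666992188), (6.541828155517578, 24.269683837890625), 2.862405300140381) [ 0.56606896 -0.04605789  0.04      ]
```

View pics/t1.png

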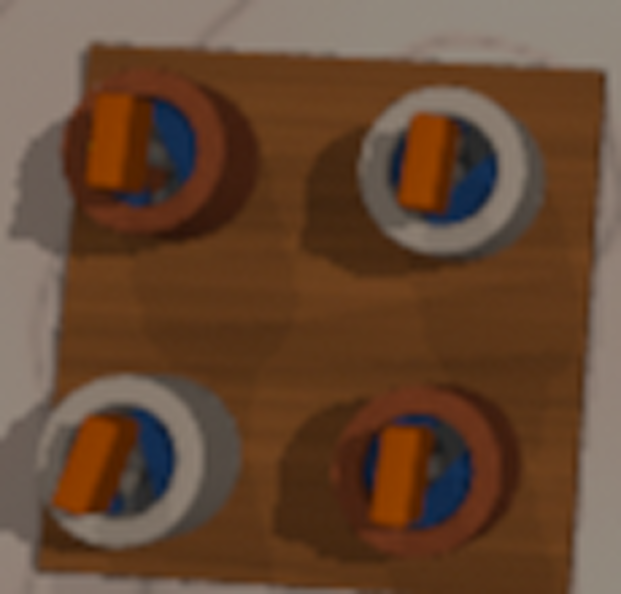

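View pics/t2.png

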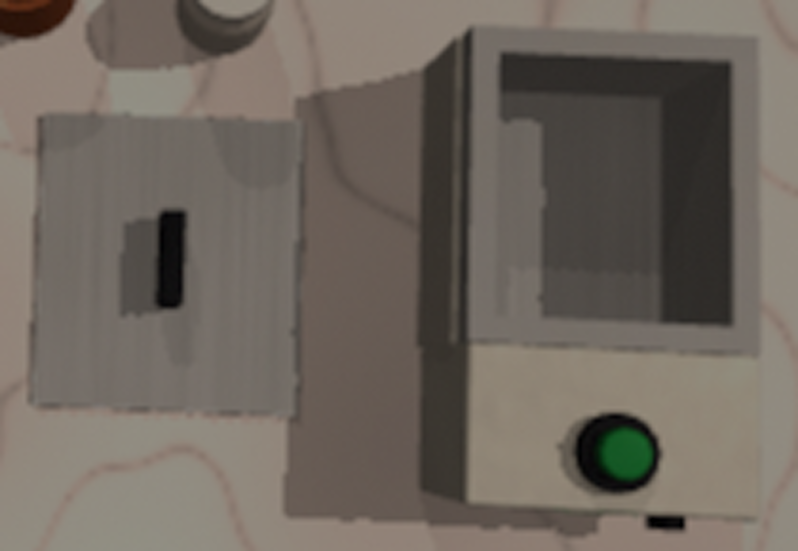

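The crops show clean handle top faces and four visible yaws. The cover lies square to within a few degrees. The tank rim's outer corners are at crop pixels (470,27), (758,37), (757,353) and (468,343). Next I'll measure the handle top faces.

```bash
cat >> h.py <<'E'
def rect(c,m,z):
    "min-area rectangle, on plane z, of mask m (4x upsampled pixels): centre, sizes, yaw of the long side"
    p=cv2.findContours(m,cv2.RETR_EXTERNAL,cv2.CHAIN_APPROX_NONE)[0];p=max(p,key=cv2.contourArea)[:,0]/4.-.375
    w=np.array([ray(c,*q,z)[:2] for q in p],np.float32)
    k=cv2.boxPoints(cv2.minAreaRect(w*1000))/1000;e=k[1]-k[0],k[2]-k[1];L=max(e,key=np.linalg.norm)
    y=(np.arctan2(L[1],L[0])+np.pi/2)%np.pi-np.pi/2
    return k.mean(0).round(4),np.round(sorted(map(np.linalg.norm,e)),4),round(float(y),3)
def orange(c,roi,z,v=None):
    x0,y0,x1,y1=roi;h=cv2.cvtColor(cv2.resize(c['img'],None,fx=4,fy=4,interpolation=cv2.INTER_CUBIC),cv2.COLOR_RGB2HSV)
    k=np.zeros(h.shape[:2],np.uint8);k[4*y0:4*y1,4*x0:4*x1]=255
    om=cv2.inRange(h,np.array((4,200,90)),np.array((16,255,255)))&k
    vs=h[:,:,2][om>0];t=v or cv2.threshold(vs.reshape(-1,1),0,255,cv2.THRESH_OTSU)[0]
    return rect(c,om&((h[:,:,2]>t)*255).astype(np.uint8),z),t
E
python3 - <<'E'
from h import *
a=snap('top')
for n,r in dict(A=(137,195,165,225),B=(193,200,217,230),C=(130,257,158,285),D=(188,258,212,288)).items(): print(n,orange(a,r,.110))
def q(l,z,s=3.8,o=(265,150)):
    w=np.array([ray(a,u/s+o[0]-.37,v/s+o[1]-.37,z)[:2] for u,v in l]);print(w.mean(0).round(4),[np.round(np.linalg.norm(w[i]-w[i-1]),4) for i in range(4)],np.round([np.arctan2(*(w[i]-w[i-1])[::-1]) for i in range(4)],3))
q([(470,27),(758,37),(757,353),(468,343)],.12);q([(500,52),(733,62),(733,325),(500,317)],.12);q([(42,115),(300,122),(295,416),(32,403)],.005)
s,o=5.4,(125,185)
q([(90,45),(605,72),(570,594),(40,570)],.012,5.4,o)
for n,u in dict(A=(143,151),B=(443,170),C=(122,461),D=(427,470)).items(): print(n,ray(a,u[0]/s+o[0],u[1]/s+o[1],.07).round(4))
E
```

```text
A ((array([0.5754, 0.3203], dtype=float32), array([0.0137, 0.0369], dtype=float32), -0.057), 120.0)
B ((array([0.5676, 0.1903], dtype=float32), array([0.0134, 0.0366], dtype=float32), -0.113), 122.0)
C ((array([0.444 , 0.3241], dtype=float32), array([0.0131, 0.0371], dtype=float32), -0.334), 122.0)
D ((array([0.4408, 0.1978], dtype=float32), array([0.013 , 0.0369], dtype=float32), -0.114), 122.0)
[ 0.6004 -0.2895] [np.float64(0.1796), np.float64(0.1608), np.float64(0.1781), np.float64(0.1575)] [-0.033 -1.61   3.089  1.542]
[ 0.6006 -0.2915] [np.float64(0.1505), np.float64(0.1299), np.float64(0.1483), np.float64(0.1272)] [-0.029 -1.617  3.094  1.541]
[ 0.5677 -0.0459] [np.float64(0.1865), np.float64(0.1672), np.float64(0.1887), np.float64(0.1667)] [-0.028 -1.599  3.111  1.529]
[0.506  0.2551] [np.float64(0.2376), np.float64(0.2386), np.float64(0.2333), np.float64(0.2385)] [-0.048 -1.622  3.093  1.538]
A [0.574  0.3196 0.07  ]
B [0.5663 0.1898 0.07  ]
C [0.4428 0.3227 0.07  ]
D [0.4402 0.1931 0.07  ]
```

Measurements agree: sizes and jar centres match, tank at (0.6005,-0.2905), cover at (0.568,-0.046), yaw about -0.03. I'll write a jog calculator and set out for B.

```bash
cat > g.py <<'E'
import sys
from workcell import *; import numpy as np
from scipy.spatial.transform import Rotation as R
def go(x,y,z,yaw,o=None):
    "turn and shift (tool axes) to TCP x,y,z with tool x along yaw (mod pi), pointing down"
    o=o or get_obs();T=R.from_quat(o['ee_rot']);p=np.array(o['position']);t=T.as_matrix()[:2,0];c=np.arctan2(t[1],t[0])
    n=c+((yaw-c+np.pi/2)%np.pi-np.pi/2)
    W=R.from_matrix([[np.cos(n),np.sin(n),0],[np.sin(n),-np.cos(n),0],[0,0,-1]])
    print('turn',(T.inv()*W).as_rotvec().round(3),'shift',T.inv().apply(np.array([x,y,z])-p).round(4),'| yaw',c.round(3),'p',p.round(4),'f',o['ft_force'].round(1),'grip',round(o['grip_width'],3),o['grasp_force'],'t',o['clock'],'j7',o['joint_pos'][6].round(2))
if len(sys.argv)>4: go(*map(float,sys.argv[1:5]))
E
python3 g.py .5676 .1903 .16 -.113
```

```text
turn [-0.001 -0.    -0.124] shift [-0.5071 -0.3067  0.0711] | yaw 2.905 p [0.1466 0.6074 0.231 ] f [ 0.  -0.1 -0.6] grip 0.996 0.0 t 0.25 j7 -0.09
```

Emit:
{"api": "jog_arm", "payload": {
  "plan": [
    [[0, 0, 0], [-0.035, -0.021, 0], 0.06],
    [[0, 0, 0], [-0.07, -0.042, 0], 0.06],
    [[0, 0, 0], [-0.105, -0.063, 0], 0.06],
    [[0, 0, 0], [-0.14, -0.084, 0], 0.06],
    [[0, 0, 0], [-0.175, -0.105, 0], 0.06],
    [[0, 0, 0], [-0.21, -0.126, 0], 0.06],
    [[0, 0, 0], [-0.245, -0.147, 0], 0.06],
    [[0, 0, 0], [-0.25, -0.152, 0], 0.06]
  ],
  "force": 35
}}

```text
clock: 0.92
position: [0.3599, 0.3952, 0.2316]
ee_rot: [0.123, 0.992, -0.001, 0.001]
ft_force: [0.6, -1.9, 0.3]
grip_width: 0.703
grasp_force: 0.0
```

Emit:
{"api": "jog_arm", "payload": {
  "plan": [
    [[0, 0, 0], [-0.035, -0.021, 0], 0.06],
    [[0, 0, 0], [-0.07, -0.042, 0], 0.06],
    [[0, 0, 0], [-0.105, -0.063, 0], 0.06],
    [[0, 0, 0], [-0.14, -0.084, 0.01], 0.06],
    [[0, 0, 0], [-0.175, -0.105, 0.02], 0.06],
    [[0, 0, 0], [-0.21, -0.126, 0.03], 0.06],
    [[0, 0, 0], [-0.245, -0.147, 0.04], 0.06],
    [[0, 0, 0], [-0.25, -0.152, 0.05], 0.06]
  ]
}}

```text
clock: 1.58
position: [0.5654, 0.1881, 0.1809]
ee_rot: [0.122, 0.993, -0.001, 0.001]
ft_force: [-0.0, -0.4, -0.0]
grip_width: 0.706
grasp_force: 0.0
```

```bash
python3 g.py .5676 .1903 .16 -.113
```

```text
turn [-0.002  0.003 -0.131] shift [-0.0015  0.0027  0.0209] | yaw 2.897 p [0.5654 0.1881 0.1809] f [-0.  -0.4 -0. ] grip 0.706 0.0 t 1.5833 j7 1.0
```

Emit:
{"api": "jog_arm", "payload": {
  "plan": [
    [[0, 0, -0.12], [-0.0015, 0.003, 0.02], 0.05],
    [[0, 0, -0.13], [-0.0015, 0.003, 0.03], 0.05],
    [[0, 0, -0.13], [-0.0015, 0.003, 0.05], 0.05],
    [[0, 0, -0.13], [-0.0015, 0.003, 0.07], 0.05],
    [[0, 0, -0.13], [-0.0015, 0.003, 0.085], 0.05],
    [[0, 0, -0.13], [-0.0015, 0.003, 0.095], 0.05],
    [[0, 0, -0.13], [-0.0015, 0.003, 0.101], 0.05],
    [[0, 0, -0.13], [-0.0015, 0.003, 0.101], 0.05]
  ]
}}

```text
clock: 2.25
position: [0.5627, 0.1977, 0.0794]
ee_rot: [0.054, 0.999, -0.0, -0.001]
ft_force: [-0.6, -0.4, -0.1]
grip_width: 0.584
grasp_force: 0.0
```

Emit:
{"api": "jog_arm", "payload": {
  "plan": [
    [[0, 0, 0], [0, 0, 0], 0.005],
    [[0, 0, 0], [0, 0, 0], 0.005],
    [[0, 0, 0], [0, 0, 0], 0.005],
    [[0, 0, 0], [0, 0, 0], 0.005],
    [[0, 0, 0], [0, 0, 0], 0.005],
    [[0, 0, 0], [0, 0, 0], 0.005]
  ]
}}

```text
clock: 2.75
position: [0.5638, 0.1966, 0.0811]
ee_rot: [0.054, 0.999, -0.0, 0.0]
ft_force: [-2.6, -3.9, 6.1]
grip_width: 0.181
grasp_force: 35.1
```

```bash
python3 g.py .5676 .1903 .08 -.113
```

```text
turn [-0.     0.001  0.005] shift [-0.0044 -0.0059  0.0011] | yaw 3.034 p [0.5638 0.1966 0.0811] f [-2.6 -3.9  6.1] grip 0.181 35.088509917259216 t 2.75 j7 1.15
```

Emit:
{"api": "jog_arm", "payload": {
  "plan": [
    [[0, 0, 0], [0, 0, 0], 0.05],
    [[0, 0, 0], [0, 0, 0], 0.05],
    [[0, 0, 0], [0, 0, 0], 0.05],
    [[0, 0, 0], [-0.004, -0.006, 0.001], 0.05],
    [[0, 0, 0], [-0.004, -0.006, 0.001], 0.05],
    [[0, 0, 0], [-0.004, -0.006, 0.001], 0.05],
    [[0, 0, 0], [-0.004, -0.006, 0.001], 0.05],
    [[0, 0, 0], [-0.004, -0.006, 0.001], 0.05]
  ]
}}

```text
clock: 3.42
position: [0.5668, 0.1911, 0.0793]
ee_rot: [0.053, 0.999, 0.0, -0.0]
ft_force: [0.1, -0.3, -0.1]
grip_width: 0.587
grasp_force: 0.0
```

```bash
python3 g.py .5676 .1903 .08 -.113
```

```text
turn [ 0.    -0.     0.006] shift [-0.0009 -0.0007 -0.0007] | yaw 3.035 p [0.5668 0.1911 0.0793] f [ 0.1 -0.3 -0.1] grip 0.587 0.0 t 3.4167 j7 1.16
```

Now centred. Close, lift 4 mm, then turn one way.

Emit:
{"api": "jog_arm", "payload": {
  "plan": [
    [[0, 0, 0], [0, 0, 0], 0.005],
    [[0, 0, 0], [0, 0, 0], 0.005],
    [[0, 0, 0], [0, 0, 0], 0.005],
    [[0, 0, 0], [0, 0, 0], 0.005],
    [[0, 0, 0], [0, 0, 0], 0.005],
    [[0, 0, 0], [0, 0, -0.002], 0.005],
    [[0, 0, 0], [0, 0, -0.004], 0.005],
    [[0, 0, 0], [0, 0, -0.004], 0.005]
  ]
}}

```text
clock: 4.08
position: [0.5671, 0.191, 0.0838]
ee_rot: [0.053, 0.999, 0.0, 0.0]
ft_force: [0.4, 0.0, -0.8]
grip_width: 0.178
grasp_force: 39.0
```

Emit:
{"api": "jog_arm", "payload": {
  "plan": [
    [[0, 0, 0.1], [0, 0, 0], 0.005],
    [[0, 0, 0.2], [0, 0, 0], 0.005],
    [[0, 0, 0.3], [0, 0, 0], 0.005],
    [[0, 0, 0.4], [0, 0, 0], 0.005],
    [[0, 0, 0.5], [0, 0, 0], 0.005],
    [[0, 0, 0.6], [0, 0, 0], 0.005],
    [[0, 0, 0.6], [0, 0, 0], 0.005],
    [[0, 0, 0.6], [0, 0, 0], 0.005]
  ]
}}

```text
clock: 4.75
position: [0.5668, 0.191, 0.0833]
ee_rot: [0.345, 0.939, -0.0, 0.0]
ft_force: [-0.2, 0.6, -0.8]
grip_width: 0.181
grasp_force: 39.0
```

Emit:
{"api": "jog_arm", "payload": {
  "plan": [
    [[0, 0, 0], [0, 0, -0.001], 0.005],
    [[0, 0, 0], [0, 0, -0.002], 0.005],
    [[0, 0, 0], [0, 0, -0.003], 0.005],
    [[0, 0, 0], [0, 0, -0.004], 0.005],
    [[0, 0, 0], [0, 0, -0.004], 0.005]
  ]
}}

```text
clock: 5.17
position: [0.5664, 0.1908, 0.0854]
ee_rot: [0.346, 0.938, -0.001, -0.0]
ft_force: [6.8, 2.8, -21.3]
grip_width: 0.181
grasp_force: 36.5
```

```bash
python3 g.py .5676 .1903 .08 -.113
```

```text
turn [-0.001 -0.    -0.593] shift [-0.0012  0.0004  0.0054] | yaw 2.436 p [0.5664 0.1908 0.0854] f [  6.8   2.8 -21.3] grip 0.181 36.45771503448486 t 5.1667 j7 0.6
```

Blocked on this side with a gentle 21 N. I'll try the other side.

Emit:
{"api": "jog_arm", "payload": {
  "plan": [
    [[0, 0, 0], [0, 0, 0.004], 0.005],
    [[0, 0, -0.1], [0, 0, 0.004], 0.005],
    [[0, 0, -0.2], [0, 0, 0.004], 0.005],
    [[0, 0, -0.3], [0, 0, 0.004], 0.005],
    [[0, 0, -0.4], [0, 0, 0.004], 0.005],
    [[0, 0, -0.5], [0, 0, 0.004], 0.005],
    [[0, 0, -0.6], [0, 0, 0.004], 0.005],
    [[0, 0, -0.6], [0, 0, 0.004], 0.005]
  ]
}}

```text
clock: 5.83
position: [0.5671, 0.1908, 0.0837]
ee_rot: [0.051, 0.999, 0.0, 0.0]
ft_force: [-0.0, -0.8, 0.1]
grip_width: 0.179
grasp_force: 39.0
```

Emit:
{"api": "jog_arm", "payload": {
  "plan": [
    [[0, 0, -0.1], [0, 0, 0], 0.005],
    [[0, 0, -0.2], [0, 0, 0], 0.005],
    [[0, 0, -0.3], [0, 0, 0], 0.005],
    [[0, 0, -0.4], [0, 0, 0], 0.005],
    [[0, 0, -0.5], [0, 0, 0], 0.005],
    [[0, 0, -0.6], [0, 0, 0], 0.005],
    [[0, 0, -0.6], [0, 0, 0], 0.005],
    [[0, 0, -0.6], [0, 0, 0], 0.005]
  ]
}}

```text
clock: 6.5
position: [0.567, 0.1908, 0.0835]
ee_rot: [-0.242, 0.97, 0.0, 0.0]
ft_force: [0.7, -1.4, -1.1]
grip_width: 0.182
grasp_force: 39.0
```

Emit:
{"api": "jog_arm", "payload": {
  "plan": [
    [[0, 0, 0], [0, 0, -0.001], 0.005],
    [[0, 0, 0], [0, 0, -0.002], 0.005],
    [[0, 0, 0], [0, 0, -0.003], 0.005],
    [[0, 0, 0], [0, 0, -0.004], 0.005],
    [[0, 0, 0], [0, 0, -0.004], 0.005]
  ]
}}

```text
clock: 6.92
position: [0.567, 0.1911, 0.0876]
ee_rot: [-0.244, 0.97, 0.0, 0.0]
ft_force: [0.1, 0.1, -1.4]
grip_width: 0.181
grasp_force: 39.0
```

```bash
python3 g.py .5676 .1903 .1055 -.113
```

```text
turn [0.    0.    0.606] shift [-0.0002 -0.001  -0.0179] | yaw -2.649 p [0.567  0.1911 0.0876] f [ 0.1  0.1 -1.4] grip 0.181 39.03606712818146 t 6.9167 j7 1.72
```

Free on this side. Lift to 25 mm, turn 1.2 rad back, and probe the upper shelf.

Emit:
{"api": "jog_arm", "payload": {
  "plan": [
    [[0, 0, 0], [0, 0, -0.004], 0.005],
    [[0, 0, 0], [0, 0, -0.008], 0.005],
    [[0, 0, 0], [0, 0, -0.012], 0.005],
    [[0, 0, 0], [0, 0, -0.017], 0.005],
    [[0, 0, 0], [0, 0, -0.017], 0.005],
    [[0, 0, 0], [0, 0, -0.017], 0.005]
  ]
}}

```text
clock: 7.42
position: [0.5671, 0.1911, 0.1048]
ee_rot: [-0.244, 0.97, 0.0, 0.0]
ft_force: [-0.5, -0.2, -1.2]
grip_width: 0.18
grasp_force: 39.0
```

Emit:
{"api": "jog_arm", "payload": {
  "plan": [
    [[0, 0, 0.1], [0, 0, 0], 0.005],
    [[0, 0, 0.2], [0, 0, 0], 0.005],
    [[0, 0, 0.3], [0, 0, 0], 0.005],
    [[0, 0, 0.4], [0, 0, 0], 0.005],
    [[0, 0, 0.5], [0, 0, 0], 0.005],
    [[0, 0, 0.6], [0, 0, 0], 0.005],
    [[0, 0, 0.6], [0, 0, 0], 0.005]
  ]
}}

```text
clock: 8.0
position: [0.5667, 0.191, 0.104]
ee_rot: [0.056, 0.998, -0.0, -0.0]
ft_force: [0.2, -0.5, -1.1]
grip_width: 0.185
grasp_force: 39.0
```

Emit:
{"api": "jog_arm", "payload": {
  "plan": [
    [[0, 0, 0.1], [0, 0, 0], 0.005],
    [[0, 0, 0.2], [0, 0, 0], 0.005],
    [[0, 0, 0.3], [0, 0, 0], 0.005],
    [[0, 0, 0.4], [0, 0, 0], 0.005],
    [[0, 0, 0.5], [0, 0, 0], 0.005],
    [[0, 0, 0.6], [0, 0, 0], 0.005],
    [[0, 0, 0.6], [0, 0, 0], 0.005]
  ]
}}

```text
clock: 8.58
position: [0.5667, 0.191, 0.1041]
ee_rot: [0.347, 0.938, -0.0, -0.0]
ft_force: [0.8, 0.2, -1.0]
grip_width: 0.182
grasp_force: 39.0
```

Emit:
{"api": "jog_arm", "payload": {
  "plan": [
    [[0, 0, 0], [0, 0, -0.002], 0.005],
    [[0, 0, 0], [0, 0, -0.004], 0.005],
    [[0, 0, 0], [0, 0, -0.006], 0.005],
    [[0, 0, 0], [0, 0, -0.008], 0.005],
    [[0, 0, 0], [0, 0, -0.008], 0.005],
    [[0, 0, 0], [0, 0, -0.008], 0.005]
  ]
}}

```text
clock: 9.08
position: [0.567, 0.191, 0.1125]
ee_rot: [0.346, 0.938, 0.0, 0.0]
ft_force: [0.3, -0.0, -0.5]
grip_width: 0.184
grasp_force: 39.0
```

```bash
python3 g.py .5676 .1903 .20 -.113
```

```text
turn [ 0.     0.    -0.593] shift [-0.0009 -0.0001 -0.0875] | yaw 2.436 p [0.567  0.191  0.1125] f [ 0.3 -0.  -0.5] grip 0.184 39.03799295425415 t 9.0833 j7 0.58
```

Emit:
{"api": "jog_arm", "payload": {
  "plan": [
    [[0, 0, 0], [0, 0, -0.015], 0.005],
    [[0, 0, 0], [0, 0, -0.035], 0.005],
    [[0, 0, 0], [0, 0, -0.06], 0.005],
    [[0, 0, 0], [0, 0, -0.085], 0.005],
    [[0, 0, 0], [0, 0, -0.1], 0.005],
    [[0, 0, 0], [0, 0, -0.1], 0.005],
    [[0, 0, 0], [0, 0, -0.1], 0.005]
  ],
  "force": 60
}}

```text
clock: 9.67
position: [0.5671, 0.191, 0.2126]
ee_rot: [0.346, 0.938, 0.001, 0.0]
ft_force: [0.2, -0.8, -1.4]
grip_width: 0.177
grasp_force: 63.7
```

```bash
python3 g.py .64 -.268 .212 -.03
```

```text
turn [ 0.001  0.001 -0.676] shift [-3.534e-01 -3.019e-01  3.000e-04] | yaw 2.435 p [0.5671 0.191  0.2126] f [ 0.2 -0.8 -1.4] grip 0.177 63.67352843284607 t 9.6667 j7 0.55
```

Emit:
{"api": "jog_arm", "payload": {
  "plan": [
    [[0, 0, 0], [-0.02, -0.017, 0], 0.005],
    [[0, 0, 0], [-0.045, -0.038, 0], 0.005],
    [[0, 0, 0], [-0.07, -0.06, 0], 0.005],
    [[0, 0, 0], [-0.095, -0.081, 0], 0.005],
    [[0, 0, 0], [-0.12, -0.103, 0], 0.005],
    [[0, 0, 0], [-0.145, -0.124, 0], 0.005],
    [[0, 0, 0], [-0.17, -0.145, 0], 0.005],
    [[0, 0, 0], [-0.19, -0.162, 0], 0.005]
  ]
}}

```text
clock: 10.33
position: [0.6053, -0.0585, 0.2106]
ee_rot: [0.347, 0.938, -0.001, -0.001]
ft_force: [-0.9, 0.6, -0.6]
grip_width: 0.176
grasp_force: 63.7
```

Emit:
{"api": "jog_arm", "payload": {
  "plan": [
    [[0, 0, -0.1], [-0.025, -0.022, 0], 0.005],
    [[0, 0, -0.2], [-0.05, -0.044, 0], 0.005],
    [[0, 0, -0.3], [-0.08, -0.068, 0], 0.005],
    [[0, 0, -0.4], [-0.11, -0.094, 0], 0.005],
    [[0, 0, -0.5], [-0.14, -0.12, 0], 0.005],
    [[0, 0, -0.6], [-0.163, -0.14, 0], 0.005],
    [[0, 0, -0.675], [-0.163, -0.14, 0], 0.005],
    [[0, 0, -0.675], [-0.163, -0.14, 0], 0.005]
  ]
}}

```text
clock: 11.0
position: [0.6376, -0.2708, 0.2098]
ee_rot: [0.016, 1.0, -0.0, -0.002]
ft_force: [0.0, 1.0, -1.7]
grip_width: 0.174
grasp_force: 63.6
```

```bash
python3 g.py .64 -.268 .09 -.03; python3 -c "
from h import *;snap('scene','s1.png')"
```

```text
turn [-0.    -0.003 -0.002] shift [-0.0027  0.0029  0.1198] | yaw 3.109 p [ 0.6376 -0.2708  0.2098] f [ 0.   1.  -1.7] grip 0.174 63.636488914489746 t 11.0 j7 2.02
```

View pics/s1.png

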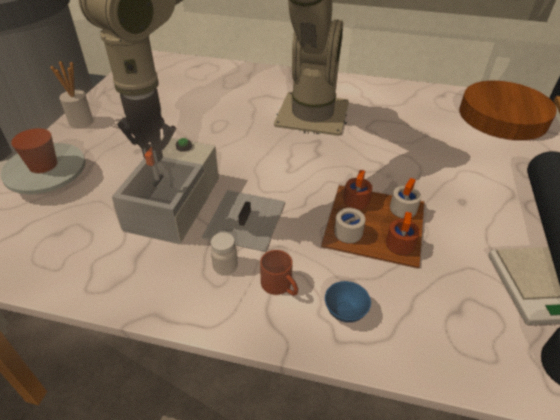

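The stirrer is held at pixel (152,160) over the tank, and jar B at (350,225) is empty. The cover has already been knocked from (258,215) to (243,213), so I'll re-measure it later. Lower and release.

Emit:
{"api": "jog_arm", "payload": {
  "plan": [
    [[0, 0, 0], [-0.001, 0.001, 0.02], 0.005],
    [[0, 0, 0], [-0.001, 0.001, 0.045], 0.005],
    [[0, 0, 0], [-0.001, 0.001, 0.07], 0.005],
    [[0, 0, 0], [-0.001, 0.001, 0.09], 0.005],
    [[0, 0, 0], [-0.001, 0.001, 0.11], 0.005],
    [[0, 0, 0], [-0.001, 0.001, 0.12], 0.005],
    [[0, 0, 0], [-0.001, 0.001, 0.12], 0.005],
    [[0, 0, 0], [-0.001, 0.001, 0.12], 0.005]
  ]
}}

```text
clock: 11.72
position: [0.6403, -0.2659, 0.0922]
ee_rot: [0.016, 1.0, 0.0, -0.0]
ft_force: [0.9, -0.4, -0.4]
grip_width: 0.174
grasp_force: 63.6
```

Emit:
{"api": "jog_arm", "payload": {
  "plan": [
    [[0, 0, 0], [0, 0, 0], 0.03],
    [[0, 0, 0], [0, 0, 0], 0.03],
    [[0, 0, 0], [0, 0, 0], 0.03],
    [[0, 0, 0], [0, 0, -0.02], 0.03],
    [[0, 0, 0], [0, 0, -0.05], 0.03],
    [[0, 0, 0], [0, 0, -0.085], 0.03],
    [[0, 0, 0], [0, 0, -0.115], 0.05],
    [[0, 0, 0], [0, 0, -0.115], 0.05]
  ],
  "force": 35
}}

```text
clock: 12.38
position: [0.6426, -0.2686, 0.2156]
ee_rot: [0.016, 1.0, -0.002, 0.005]
ft_force: [0.9, -0.5, 2.2]
grip_width: 0.585
grasp_force: 0.0
```

```bash
python3 - <<'E'
from h import *
a=snap('top')
for n,r in dict(A=(137,195,165,225),C=(130,257,158,285),D=(188,258,212,288)).items(): print(n,orange(a,r,.110,121))
for x in blobs(a,(4,200,60),(16,255,255),20,(380,150,475,250)):print(x[0],x[1])
for x in blobs(a,(0,0,0),(180,255,45),60,(280,170,345,260)):print('bar',x[0],x[1],x[2])
E
python3 g.py .4408 .1978 .16 -.114
```

```text
A ((array([0.5758, 0.3201], dtype=float32), array([0.0154, 0.0381], dtype=float32), -0.048), 121)
C ((array([0.444 , 0.3238], dtype=float32), array([0.0143, 0.0384], dtype=float32), -0.346), 121)
D ((array([0.4456, 0.2011], dtype=float32), array([0.0119, 0.0325], dtype=float32), -0.386), 121)
[409.08125 181.8125 ] 160
bar [323.63372093 217.30813953] 172 ((323.5, 217.5), (25.0, 7.0), 90.0)
turn [-0.002  0.008  0.082] shift [0.2164 0.4593 0.0497] | yaw 3.109 p [ 0.6419 -0.2681  0.2123] f [0.3 0.1 0. ] grip 0.586 0.0 t 12.4333 j7 2.02
```

Emit:
{"api": "jog_arm", "payload": {
  "plan": [
    [[0, 0, 0], [0.012, 0.026, 0], 0.05],
    [[0, 0, 0], [0.026, 0.055, 0], 0.05],
    [[0, 0, 0], [0.041, 0.087, 0], 0.05],
    [[0, 0, 0], [0.056, 0.119, 0], 0.05],
    [[0, 0, 0], [0.071, 0.151, 0], 0.05],
    [[0, 0, 0], [0.086, 0.183, 0], 0.05],
    [[0, 0, 0], [0.101, 0.214, 0], 0.05],
    [[0, 0, 0], [0.116, 0.246, 0], 0.05]
  ]
}}

```text
clock: 13.1
position: [0.5309, -0.0161, 0.207]
ee_rot: [0.016, 1.0, 0.0, 0.0]
ft_force: [-0.9, 0.3, 0.3]
grip_width: 0.584
grasp_force: 0.0
```

Emit:
{"api": "jog_arm", "payload": {
  "plan": [
    [[0, 0, 0.04], [0.015, 0.032, 0], 0.05],
    [[0, 0, 0.08], [0.03, 0.064, 0], 0.05],
    [[0, 0, 0.08], [0.045, 0.096, 0], 0.05],
    [[0, 0, 0.08], [0.06, 0.128, 0.01], 0.05],
    [[0, 0, 0.08], [0.075, 0.16, 0.02], 0.05],
    [[0, 0, 0.08], [0.09, 0.19, 0.03], 0.05],
    [[0, 0, 0.08], [0.1, 0.213, 0.04], 0.05],
    [[0, 0, 0.08], [0.1, 0.213, 0.05], 0.05]
  ]
}}

```text
clock: 13.77
position: [0.4363, 0.2038, 0.1567]
ee_rot: [0.052, 0.999, 0.001, -0.0]
ft_force: [0.5, -0.4, -0.5]
grip_width: 0.587
grasp_force: 0.0
```

Emit:
{"api": "jog_arm", "payload": {
  "plan": [
    [[0, 0, 0], [0, 0, 0], 0.05],
    [[0, 0, 0], [0, 0, 0], 0.05],
    [[0, 0, 0], [0, 0, 0], 0.05]
  ]
}}

```text
clock: 14.02
position: [0.4396, 0.1975, 0.1577]
ee_rot: [0.057, 0.998, 0.0, 0.0]
ft_force: [1.0, -0.4, 0.6]
grip_width: 0.58
grasp_force: 0.0
```

```bash
python3 g.py .4408 .1970 .08 -.114
```

```text
turn [0. 0. 0.] shift [-0.0012 -0.0004  0.0777] | yaw 3.028 p [0.4396 0.1975 0.1577] f [ 1.  -0.4  0.6] grip 0.58 0.0 t 14.0167 j7 0.95
```

Emit:
{"api": "jog_arm", "payload": {
  "plan": [
    [[0, 0, 0], [-0.001, 0, 0.025], 0.05],
    [[0, 0, 0], [-0.001, 0, 0.045], 0.05],
    [[0, 0, 0], [-0.001, 0, 0.06], 0.05],
    [[0, 0, 0], [-0.001, 0, 0.072], 0.05],
    [[0, 0, 0], [-0.001, 0, 0.078], 0.05],
    [[0, 0, 0], [-0.001, 0, 0.078], 0.05],
    [[0, 0, 0], [-0.001, 0, 0.078], 0.05]
  ]
}}

```text
clock: 14.6
position: [0.4405, 0.1982, 0.0799]
ee_rot: [0.056, 0.998, 0.0, 0.0]
ft_force: [-0.0, 0.9, -0.4]
grip_width: 0.589
grasp_force: 0.0
```

Emit:
{"api": "jog_arm", "payload": {
  "plan": [
    [[0, 0, 0], [0, 0, 0], 0.005],
    [[0, 0, 0], [0, 0, 0], 0.005],
    [[0, 0, 0], [0, 0, 0], 0.005],
    [[0, 0, 0], [0, 0, 0], 0.005],
    [[0, 0, 0], [0, 0, 0], 0.005],
    [[0, 0, 0], [0, 0, -0.002], 0.005],
    [[0, 0, 0], [0, 0, -0.004], 0.005],
    [[0, 0, 0], [0, 0, -0.004], 0.005]
  ]
}}

```text
clock: 15.27
position: [0.44, 0.1986, 0.0836]
ee_rot: [0.056, 0.998, 0.0, 0.0]
ft_force: [-0.1, -0.3, -0.8]
grip_width: 0.181
grasp_force: 34.1
```

Emit:
{"api": "jog_arm", "payload": {
  "plan": [
    [[0, 0, -0.1], [0, 0, 0], 0.005],
    [[0, 0, -0.2], [0, 0, 0], 0.005],
    [[0, 0, -0.3], [0, 0, 0], 0.005],
    [[0, 0, -0.4], [0, 0, 0], 0.005],
    [[0, 0, -0.5], [0, 0, 0], 0.005],
    [[0, 0, -0.6], [0, 0, 0], 0.005],
    [[0, 0, -0.6], [0, 0, 0], 0.005],
    [[0, 0, -0.6], [0, 0, 0], 0.005]
  ]
}}

```text
clock: 15.93
position: [0.4398, 0.1985, 0.0832]
ee_rot: [-0.24, 0.971, 0.0, -0.0]
ft_force: [0.2, 0.6, -0.6]
grip_width: 0.179
grasp_force: 34.1
```

Emit:
{"api": "jog_arm", "payload": {
  "plan": [
    [[0, 0, 0], [0, 0, -0.001], 0.005],
    [[0, 0, 0], [0, 0, -0.002], 0.005],
    [[0, 0, 0], [0, 0, -0.003], 0.005],
    [[0, 0, 0], [0, 0, -0.004], 0.005],
    [[0, 0, 0], [0, 0, -0.004], 0.005]
  ]
}}

```text
clock: 16.35
position: [0.44, 0.1987, 0.0876]
ee_rot: [-0.241, 0.97, 0.0, 0.0]
ft_force: [-0.3, 0.2, -1.0]
grip_width: 0.181
grasp_force: 34.1
```

Free at once. I'll repeat the same sequence as for B and lift out.

Emit:
{"api": "jog_arm", "payload": {
  "plan": [
    [[0, 0, 0], [0, 0, -0.004], 0.005],
    [[0, 0, 0], [0, 0, -0.008], 0.005],
    [[0, 0, 0], [0, 0, -0.012], 0.005],
    [[0, 0, 0], [0, 0, -0.017], 0.005],
    [[0, 0, 0], [0, 0, -0.017], 0.005],
    [[0, 0, 0], [0, 0, -0.017], 0.005]
  ]
}}

```text
clock: 16.85
position: [0.4401, 0.1987, 0.1047]
ee_rot: [-0.242, 0.97, 0.0, 0.0]
ft_force: [-0.4, -0.5, -0.2]
grip_width: 0.183
grasp_force: 34.1
```

Emit:
{"api": "jog_arm", "payload": {
  "plan": [
    [[0, 0, 0.1], [0, 0, 0], 0.005],
    [[0, 0, 0.2], [0, 0, 0], 0.005],
    [[0, 0, 0.3], [0, 0, 0], 0.005],
    [[0, 0, 0.4], [0, 0, 0], 0.005],
    [[0, 0, 0.5], [0, 0, 0], 0.005],
    [[0, 0, 0.6], [0, 0, 0], 0.005],
    [[0, 0, 0.6], [0, 0, 0], 0.005]
  ]
}}

```text
clock: 17.43
position: [0.4398, 0.1985, 0.1041]
ee_rot: [0.058, 0.998, -0.0, -0.0]
ft_force: [-0.5, 0.3, -1.9]
grip_width: 0.183
grasp_force: 34.1
```

Emit:
{"api": "jog_arm", "payload": {
  "plan": [
    [[0, 0, 0.1], [0, 0, 0], 0.005],
    [[0, 0, 0.2], [0, 0, 0], 0.005],
    [[0, 0, 0.3], [0, 0, 0], 0.005],
    [[0, 0, 0.4], [0, 0, 0], 0.005],
    [[0, 0, 0.5], [0, 0, 0], 0.005],
    [[0, 0, 0.6], [0, 0, 0], 0.005],
    [[0, 0, 0.6], [0, 0, 0], 0.005]
  ]
}}

```text
clock: 18.02
position: [0.4398, 0.1985, 0.1042]
ee_rot: [0.349, 0.937, -0.0, -0.0]
ft_force: [-0.5, -0.4, -1.9]
grip_width: 0.183
grasp_force: 34.1
```

Emit:
{"api": "jog_arm", "payload": {
  "plan": [
    [[0, 0, 0], [0, 0, -0.002], 0.005],
    [[0, 0, 0], [0, 0, -0.004], 0.005],
    [[0, 0, 0], [0, 0, -0.006], 0.005],
    [[0, 0, 0], [0, 0, -0.008], 0.005],
    [[0, 0, 0], [0, 0, -0.008], 0.005],
    [[0, 0, 0], [0, 0, -0.008], 0.005]
  ]
}}

```text
clock: 18.52
position: [0.44, 0.1986, 0.1125]
ee_rot: [0.348, 0.937, 0.0, 0.0]
ft_force: [-0.2, -0.3, -1.4]
grip_width: 0.182
grasp_force: 34.1
```

Emit:
{"api": "jog_arm", "payload": {
  "plan": [
    [[0, 0, 0], [0, 0, -0.015], 0.005],
    [[0, 0, 0], [0, 0, -0.035], 0.005],
    [[0, 0, 0], [0, 0, -0.06], 0.005],
    [[0, 0, 0], [0, 0, -0.085], 0.005],
    [[0, 0, 0], [0, 0, -0.1], 0.005],
    [[0, 0, 0], [0, 0, -0.1], 0.005],
    [[0, 0, 0], [0, 0, -0.1], 0.005]
  ],
  "force": 60
}}

```text
clock: 19.1
position: [0.4401, 0.1987, 0.2126]
ee_rot: [0.348, 0.937, 0.001, 0.0]
ft_force: [0.2, -0.2, -2.3]
grip_width: 0.175
grasp_force: 63.3
```

```bash
python3 g.py .565 -.268 .212 -.03; python3 g.py .64 -.305 .212 -.03
```

```text
turn [ 0.001  0.001 -0.681] shift [-3.993e-01 -2.720e-01  3.000e-04] | yaw 2.43 p [0.4401 0.1987 0.2126] f [ 0.2 -0.2 -2.3] grip 0.175 63.32612156867981 t 19.1 j7 0.35
turn [ 0.001  0.001 -0.681] shift [-4.803e-01 -2.511e-01  4.000e-04] | yaw 2.43 p [0.4401 0.1987 0.2126] f [ 0.2 -0.2 -2.3] grip 0.175 63.32612156867981 t 19.1 j7 0.35
```

Emit:
{"api": "jog_arm", "payload": {
  "plan": [
    [[0, 0, 0], [-0.02, -0.0136, 0], 0.005],
    [[0, 0, 0], [-0.045, -0.031, 0], 0.005],
    [[0, 0, 0], [-0.073, -0.05, 0], 0.005],
    [[0, 0, 0], [-0.101, -0.069, 0], 0.005],
    [[0, 0, 0], [-0.129, -0.088, 0], 0.005],
    [[0, 0, 0], [-0.157, -0.107, 0], 0.005],
    [[0, 0, 0], [-0.185, -0.126, 0], 0.005],
    [[0, 0, 0], [-0.213, -0.145, 0], 0.005]
  ]
}}

```text
clock: 19.77
position: [0.5058, -0.0521, 0.2108]
ee_rot: [0.348, 0.937, -0.0, -0.001]
ft_force: [1.3, 0.3, -1.0]
grip_width: 0.176
grasp_force: 63.3
```

Emit:
{"api": "jog_arm", "payload": {
  "plan": [
    [[0, 0, -0.1], [-0.028, -0.019, 0], 0.005],
    [[0, 0, -0.2], [-0.056, -0.038, 0], 0.005],
    [[0, 0, -0.3], [-0.084, -0.057, 0], 0.005],
    [[0, 0, -0.4], [-0.112, -0.076, 0], 0.005],
    [[0, 0, -0.5], [-0.14, -0.095, 0], 0.005],
    [[0, 0, -0.6], [-0.165, -0.112, 0], 0.005],
    [[0, 0, -0.68], [-0.186, -0.127, 0], 0.005],
    [[0, 0, -0.68], [-0.186, -0.127, 0], 0.005]
  ]
}}

```text
clock: 20.43
position: [0.5626, -0.2739, 0.2101]
ee_rot: [0.016, 1.0, -0.001, -0.002]
ft_force: [0.0, -1.0, -0.2]
grip_width: 0.178
grasp_force: 63.4
```

Emit:
{"api": "jog_arm", "payload": {
  "plan": [
    [[0, 0, 0], [0, 0, 0], 0.005],
    [[0, 0, 0], [0, 0, 0], 0.005]
  ]
}}

```text
clock: 20.6
position: [0.5639, -0.2673, 0.2107]
ee_rot: [0.016, 1.0, 0.0, -0.001]
ft_force: [-0.4, 1.2, -0.7]
grip_width: 0.182
grasp_force: 63.5
```

```bash
python3 g.py .565 -.268 .092 -.03; python3 -c "
from h import *
a=snap('top')
cv2.imwrite('pics/t3.png',cv2.resize(a['img'][150:250,370:480],None,fx=4,fy=4)[:,:,::-1])"
```

```text
turn [ 0.001 -0.002 -0.003] shift [-0.0014 -0.0008  0.1187] | yaw 3.109 p [ 0.5639 -0.2673  0.2107] f [-0.4  1.2 -0.7] grip 0.182 63.451080322265625 t 20.6 j7 2.05
```

View pics/t3.png

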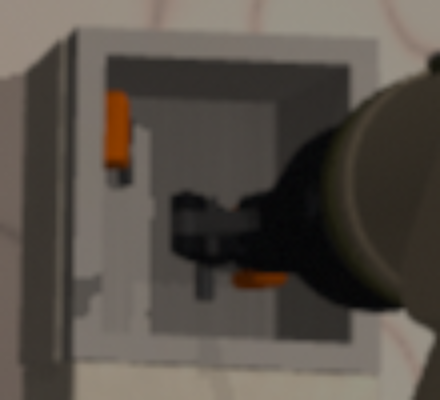

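The first stirrer leans against the +y wall near the far corner, at crop (117,130). The second hangs clear of it. Lower and release.

Emit:
{"api": "jog_arm", "payload": {
  "plan": [
    [[0, 0, 0], [-0.001, -0.001, 0.02], 0.005],
    [[0, 0, 0], [-0.001, -0.001, 0.045], 0.005],
    [[0, 0, 0], [-0.001, -0.001, 0.07], 0.005],
    [[0, 0, 0], [-0.001, -0.001, 0.09], 0.005],
    [[0, 0, 0], [-0.001, -0.001, 0.11], 0.005],
    [[0, 0, 0], [-0.001, -0.001, 0.12], 0.005],
    [[0, 0, 0], [-0.001, -0.001, 0.12], 0.005],
    [[0, 0, 0], [-0.001, -0.001, 0.12], 0.005]
  ]
}}

```text
clock: 21.32
position: [0.5655, -0.2683, 0.0926]
ee_rot: [0.016, 1.0, 0.0, -0.0]
ft_force: [-0.0, 0.1, -1.0]
grip_width: 0.178
grasp_force: 63.4
```

Emit:
{"api": "jog_arm", "payload": {
  "plan": [
    [[0, 0, 0], [0, 0, 0], 0.03],
    [[0, 0, 0], [0, 0, 0], 0.03],
    [[0, 0, 0], [0, 0, 0], 0.03],
    [[0, 0, 0], [0, 0, -0.02], 0.03],
    [[0, 0, 0], [0, 0, -0.05], 0.03],
    [[0, 0, 0], [0, 0, -0.085], 0.03],
    [[0, 0, 0], [0, 0, -0.115], 0.05],
    [[0, 0, 0], [0, 0, -0.115], 0.05]
  ],
  "force": 35
}}

```text
clock: 21.98
position: [0.5678, -0.2708, 0.2148]
ee_rot: [0.016, 1.0, -0.001, 0.005]
ft_force: [0.4, -0.7, 0.2]
grip_width: 0.585
grasp_force: 0.0
```

Emit:
{"api": "jog_arm", "payload": {
  "plan": [
    [[0, 0, 0], [0, 0, 0], 0.05],
    [[0, 0, 0], [0, 0, 0], 0.05]
  ]
}}

```text
clock: 22.15
position: [0.5652, -0.2689, 0.2071]
ee_rot: [0.016, 1.0, 0.0, 0.0]
ft_force: [0.5, -0.3, -0.4]
grip_width: 0.587
grasp_force: 0.0
```

```bash
python3 g.py .5756 .3202 .16 -.055; python3 -c "
from h import *
a=snap('top')
for x in blobs(a,(4,200,60),(16,255,255),20,(380,150,475,250)):print(x[0],x[1])"
```

```text
turn [0.    0.    0.023] shift [0.0084 0.5892 0.0473] | yaw 3.11 p [ 0.5652 -0.2689  0.2071] f [ 0.5 -0.3 -0.4] grip 0.587 0.0 t 22.15 j7 2.06
[398.95698925 182.1827957 ] 93
[411.90291262 218.85436893] 103
```

Emit:
{"api": "jog_arm", "payload": {
  "plan": [
    [[0, 0, 0], [0, 0.03, 0], 0.05],
    [[0, 0, 0], [0.001, 0.067, 0], 0.05],
    [[0, 0, 0], [0.002, 0.104, 0], 0.05],
    [[0, 0, 0], [0.003, 0.141, 0], 0.05],
    [[0, 0, 0], [0.003, 0.178, 0], 0.05],
    [[0, 0, 0], [0.004, 0.215, 0], 0.05],
    [[0, 0, 0], [0.004, 0.252, 0], 0.05],
    [[0, 0, 0], [0.004, 0.289, 0], 0.05]
  ]
}}

```text
clock: 22.87
position: [0.5696, 0.0217, 0.2062]
ee_rot: [0.016, 1.0, -0.0, -0.001]
ft_force: [1.8, 1.1, 0.1]
grip_width: 0.583
grasp_force: 0.0
```

Emit:
{"api": "jog_arm", "payload": {
  "plan": [
    [[0, 0, 0.02], [0, 0.037, 0], 0.05],
    [[0, 0, 0.02], [0.001, 0.074, 0], 0.05],
    [[0, 0, 0.02], [0.002, 0.111, 0], 0.05],
    [[0, 0, 0.02], [0.003, 0.148, 0.01], 0.05],
    [[0, 0, 0.02], [0.004, 0.185, 0.02], 0.05],
    [[0, 0, 0.02], [0.004, 0.222, 0.03], 0.05],
    [[0, 0, 0.02], [0.004, 0.26, 0.04], 0.05],
    [[0, 0, 0.02], [0.004, 0.3, 0.047], 0.05]
  ]
}}

```text
clock: 23.53
position: [0.575, 0.3208, 0.1579]
ee_rot: [0.026, 1.0, -0.001, -0.001]
ft_force: [1.2, -0.4, 0.2]
grip_width: 0.582
grasp_force: 0.0
```

Emit:
{"api": "jog_arm", "payload": {
  "plan": [
    [[0, 0, 0], [0, 0, 0], 0.05],
    [[0, 0, 0], [0, 0, 0], 0.05],
    [[0, 0, 0], [0, 0, 0], 0.05]
  ]
}}

```text
clock: 23.78
position: [0.5757, 0.3192, 0.159]
ee_rot: [0.026, 1.0, -0.001, -0.001]
ft_force: [1.1, -1.0, -0.3]
grip_width: 0.586
grasp_force: 0.0
```

```bash
python3 g.py .5756 .3202 .08 -.055
```

```text
turn [-0.002 -0.001  0.003] shift [0.0001 0.0012 0.079 ] | yaw 3.09 p [0.5757 0.3192 0.159 ] f [ 1.1 -1.  -0.3] grip 0.586 0.0 t 23.7833 j7 1.02
```

Emit:
{"api": "jog_arm", "payload": {
  "plan": [
    [[0, 0, 0], [0, 0.001, 0.025], 0.05],
    [[0, 0, 0], [0, 0.001, 0.045], 0.05],
    [[0, 0, 0], [0, 0.001, 0.06], 0.05],
    [[0, 0, 0], [0, 0.001, 0.072], 0.05],
    [[0, 0, 0], [0, 0.001, 0.079], 0.05],
    [[0, 0, 0], [0, 0.001, 0.079], 0.05],
    [[0, 0, 0], [0, 0.001, 0.079], 0.05]
  ]
}}

```text
clock: 24.37
position: [0.5765, 0.3204, 0.0818]
ee_rot: [0.026, 1.0, 0.0, 0.0]
ft_force: [0.9, -0.4, -0.0]
grip_width: 0.59
grasp_force: 0.0
```

Emit:
{"api": "jog_arm", "payload": {
  "plan": [
    [[0, 0, 0], [0, 0, 0], 0.005],
    [[0, 0, 0], [0, 0, 0], 0.005],
    [[0, 0, 0], [0, 0, 0], 0.005],
    [[0, 0, 0], [0, 0, 0], 0.005],
    [[0, 0, 0], [0, 0, 0], 0.005],
    [[0, 0, 0], [0, 0, -0.002], 0.005],
    [[0, 0, 0], [0, 0, -0.004], 0.005],
    [[0, 0, 0], [0, 0, -0.004], 0.005]
  ]
}}

```text
clock: 25.03
position: [0.5761, 0.3209, 0.0855]
ee_rot: [0.026, 1.0, 0.0, -0.0]
ft_force: [0.0, -0.2, -1.0]
grip_width: 0.181
grasp_force: 34.1
```

Emit:
{"api": "jog_arm", "payload": {
  "plan": [
    [[0, 0, -0.1], [0, 0, 0], 0.005],
    [[0, 0, -0.2], [0, 0, 0], 0.005],
    [[0, 0, -0.3], [0, 0, 0], 0.005],
    [[0, 0, -0.4], [0, 0, 0], 0.005],
    [[0, 0, -0.5], [0, 0, 0], 0.005],
    [[0, 0, -0.6], [0, 0, 0], 0.005],
    [[0, 0, -0.6], [0, 0, 0], 0.005],
    [[0, 0, -0.6], [0, 0, 0], 0.005]
  ]
}}

```text
clock: 25.7
position: [0.576, 0.3207, 0.0851]
ee_rot: [-0.269, 0.963, 0.0, -0.0]
ft_force: [-0.5, -0.5, -1.3]
grip_width: 0.18
grasp_force: 34.1
```

Emit:
{"api": "jog_arm", "payload": {
  "plan": [
    [[0, 0, 0], [0, 0, -0.001], 0.005],
    [[0, 0, 0], [0, 0, -0.002], 0.005],
    [[0, 0, 0], [0, 0, -0.003], 0.005],
    [[0, 0, 0], [0, 0, -0.004], 0.005],
    [[0, 0, 0], [0, 0, -0.004], 0.005]
  ]
}}

```text
clock: 26.12
position: [0.5759, 0.3209, 0.0885]
ee_rot: [-0.27, 0.963, -0.0, -0.0]
ft_force: [2.6, 1.7, -9.0]
grip_width: 0.18
grasp_force: 35.1
```

Blocked at 9 N, so I'll try the other side.

Emit:
{"api": "jog_arm", "payload": {
  "plan": [
    [[0, 0, 0], [0, 0, 0.004], 0.005],
    [[0, 0, 0.1], [0, 0, 0.004], 0.005],
    [[0, 0, 0.2], [0, 0, 0.004], 0.005],
    [[0, 0, 0.3], [0, 0, 0.004], 0.005],
    [[0, 0, 0.4], [0, 0, 0.004], 0.005],
    [[0, 0, 0.5], [0, 0, 0.004], 0.005],
    [[0, 0, 0.6], [0, 0, 0.004], 0.005],
    [[0, 0, 0.6], [0, 0, 0.004], 0.005]
  ]
}}

```text
clock: 26.78
position: [0.5761, 0.3211, 0.0857]
ee_rot: [0.028, 1.0, 0.0, 0.0]
ft_force: [0.4, 0.2, -0.4]
grip_width: 0.183
grasp_force: 36.3
```

Emit:
{"api": "jog_arm", "payload": {
  "plan": [
    [[0, 0, 0.1], [0, 0, 0], 0.005],
    [[0, 0, 0.2], [0, 0, 0], 0.005],
    [[0, 0, 0.3], [0, 0, 0], 0.005],
    [[0, 0, 0.4], [0, 0, 0], 0.005],
    [[0, 0, 0.5], [0, 0, 0], 0.005],
    [[0, 0, 0.6], [0, 0, 0], 0.005],
    [[0, 0, 0.6], [0, 0, 0], 0.005],
    [[0, 0, 0.6], [0, 0, 0], 0.005]
  ]
}}

```text
clock: 27.45
position: [0.5761, 0.3211, 0.0855]
ee_rot: [0.318, 0.948, 0.0, 0.0]
ft_force: [-0.2, 0.2, -1.7]
grip_width: 0.177
grasp_force: 36.3
```

Emit:
{"api": "jog_arm", "payload": {
  "plan": [
    [[0, 0, 0], [0, 0, -0.001], 0.005],
    [[0, 0, 0], [0, 0, -0.002], 0.005],
    [[0, 0, 0], [0, 0, -0.003], 0.005],
    [[0, 0, 0], [0, 0, -0.004], 0.005],
    [[0, 0, 0], [0, 0, -0.005], 0.005],
    [[0, 0, 0], [0, 0, -0.005], 0.005]
  ]
}}

```text
clock: 27.95
position: [0.5762, 0.3209, 0.0906]
ee_rot: [0.32, 0.947, 0.0, 0.0]
ft_force: [-0.0, -0.5, -0.7]
grip_width: 0.178
grasp_force: 36.3
```

Free. Lift to 25 mm, turn 1.2 rad the other way, and probe.

Emit:
{"api": "jog_arm", "payload": {
  "plan": [
    [[0, 0, 0], [0, 0, -0.004], 0.005],
    [[0, 0, 0], [0, 0, -0.008], 0.005],
    [[0, 0, 0], [0, 0, -0.012], 0.005],
    [[0, 0, 0], [0, 0, -0.016], 0.005],
    [[0, 0, 0], [0, 0, -0.016], 0.005],
    [[0, 0, 0], [0, 0, -0.016], 0.005]
  ]
}}

```text
clock: 28.45
position: [0.5763, 0.321, 0.1068]
ee_rot: [0.32, 0.947, 0.0, 0.0]
ft_force: [-0.9, -0.8, -0.2]
grip_width: 0.18
grasp_force: 36.3
```

Emit:
{"api": "jog_arm", "payload": {
  "plan": [
    [[0, 0, -0.1], [0, 0, 0], 0.005],
    [[0, 0, -0.2], [0, 0, 0], 0.005],
    [[0, 0, -0.3], [0, 0, 0], 0.005],
    [[0, 0, -0.4], [0, 0, 0], 0.005],
    [[0, 0, -0.5], [0, 0, 0], 0.005],
    [[0, 0, -0.6], [0, 0, 0], 0.005],
    [[0, 0, -0.6], [0, 0, 0], 0.005]
  ]
}}

```text
clock: 29.03
position: [0.576, 0.3207, 0.1061]
ee_rot: [0.024, 1.0, -0.0, -0.0]
ft_force: [0.0, 0.9, -0.6]
grip_width: 0.179
grasp_force: 36.4
```

Emit:
{"api": "jog_arm", "payload": {
  "plan": [
    [[0, 0, -0.1], [0, 0, 0], 0.005],
    [[0, 0, -0.2], [0, 0, 0], 0.005],
    [[0, 0, -0.3], [0, 0, 0], 0.005],
    [[0, 0, -0.4], [0, 0, 0], 0.005],
    [[0, 0, -0.5], [0, 0, 0], 0.005],
    [[0, 0, -0.6], [0, 0, 0], 0.005],
    [[0, 0, -0.6], [0, 0, 0], 0.005]
  ]
}}

```text
clock: 29.62
position: [0.576, 0.3208, 0.1061]
ee_rot: [-0.271, 0.963, 0.0, -0.0]
ft_force: [-0.1, -1.2, -1.9]
grip_width: 0.186
grasp_force: 36.4
```

Emit:
{"api": "jog_arm", "payload": {
  "plan": [
    [[0, 0, 0], [0, 0, -0.002], 0.005],
    [[0, 0, 0], [0, 0, -0.004], 0.005],
    [[0, 0, 0], [0, 0, -0.006], 0.005],
    [[0, 0, 0], [0, 0, -0.008], 0.005],
    [[0, 0, 0], [0, 0, -0.008], 0.005],
    [[0, 0, 0], [0, 0, -0.008], 0.005]
  ]
}}

```text
clock: 30.12
position: [0.5761, 0.321, 0.1146]
ee_rot: [-0.27, 0.963, 0.0, 0.0]
ft_force: [0.6, 0.5, -0.1]
grip_width: 0.181
grasp_force: 36.4
```

Emit:
{"api": "jog_arm", "payload": {
  "plan": [
    [[0, 0, 0], [0, 0, -0.015], 0.005],
    [[0, 0, 0], [0, 0, -0.035], 0.005],
    [[0, 0, 0], [0, 0, -0.06], 0.005],
    [[0, 0, 0], [0, 0, -0.085], 0.005],
    [[0, 0, 0], [0, 0, -0.1], 0.005],
    [[0, 0, 0], [0, 0, -0.1], 0.005],
    [[0, 0, 0], [0, 0, -0.1], 0.005]
  ],
  "force": 60
}}

```text
clock: 30.7
position: [0.5763, 0.3211, 0.2147]
ee_rot: [-0.271, 0.963, 0.0, 0.001]
ft_force: [0.4, -0.4, -1.7]
grip_width: 0.175
grasp_force: 63.5
```

```bash
python3 g.py .645 -.305 .212 -.03
```

```text
turn [0.001 0.001 0.578] shift [ 0.2675 -0.5702  0.0022] | yaw -2.594 p [0.5763 0.3211 0.2147] f [ 0.4 -0.4 -1.7] grip 0.175 63.490601778030396 t 30.7 j7 1.58
```

Emit:
{"api": "jog_arm", "payload": {
  "plan": [
    [[0, 0, 0], [0.009, -0.019, 0], 0.005],
    [[0, 0, 0], [0.021, -0.045, 0], 0.005],
    [[0, 0, 0], [0.034, -0.073, 0], 0.005],
    [[0, 0, 0], [0.047, -0.1, 0], 0.005],
    [[0, 0, 0], [0.06, -0.128, 0], 0.005],
    [[0, 0, 0], [0.073, -0.156, 0], 0.005],
    [[0, 0, 0], [0.086, -0.183, 0], 0.005],
    [[0, 0, 0], [0.099, -0.211, 0], 0.005]
  ]
}}

```text
clock: 31.37
position: [0.6007, 0.0878, 0.2124]
ee_rot: [-0.271, 0.963, 0.0, -0.001]
ft_force: [0.5, 0.3, -0.2]
grip_width: 0.181
grasp_force: 63.5
```

Emit:
{"api": "jog_arm", "payload": {
  "plan": [
    [[0, 0, 0], [0.013, -0.028, 0], 0.005],
    [[0, 0, 0], [0.026, -0.055, 0], 0.005],
    [[0, 0, 0], [0.039, -0.083, 0], 0.005],
    [[0, 0, 0], [0.052, -0.111, 0], 0.005],
    [[0, 0, 0], [0.065, -0.139, 0], 0.005],
    [[0, 0, 0], [0.078, -0.167, 0], 0.005],
    [[0, 0, 0], [0.091, -0.194, 0], 0.005],
    [[0, 0, 0], [0.104, -0.222, 0], 0.005]
  ]
}}

```text
clock: 32.03
position: [0.6277, -0.1556, 0.2123]
ee_rot: [-0.271, 0.963, 0.001, -0.001]
ft_force: [0.7, 1.3, -0.8]
grip_width: 0.177
grasp_force: 63.5
```

Emit:
{"api": "jog_arm", "payload": {
  "plan": [
    [[0, 0, 0.1], [0.013, -0.028, 0], 0.005],
    [[0, 0, 0.2], [0.026, -0.055, 0], 0.005],
    [[0, 0, 0.3], [0.039, -0.083, 0], 0.005],
    [[0, 0, 0.4], [0.052, -0.111, 0], 0.005],
    [[0, 0, 0.5], [0.064, -0.137, 0], 0.005],
    [[0, 0, 0.578], [0.064, -0.137, 0], 0.005],
    [[0, 0, 0.578], [0.064, -0.137, 0], 0.005],
    [[0, 0, 0.578], [0.064, -0.137, 0], 0.005]
  ]
}}

```text
clock: 32.7
position: [0.645, -0.304, 0.2124]
ee_rot: [0.014, 1.0, 0.001, -0.001]
ft_force: [0.1, 0.8, -1.2]
grip_width: 0.176
grasp_force: 63.6
```

```bash
python3 g.py .645 -.305 .092 -.03
```

```text
turn [ 0.001 -0.002  0.003] shift [-0.0003 -0.0011  0.1204] | yaw 3.114 p [ 0.645  -0.304   0.2124] f [ 0.1  0.8 -1.2] grip 0.176 63.61565351486206 t 32.7 j7 2.08
```

Emit:
{"api": "jog_arm", "payload": {
  "plan": [
    [[0, 0, 0], [0, -0.001, 0.02], 0.005],
    [[0, 0, 0], [0, -0.001, 0.045], 0.005],
    [[0, 0, 0], [0, -0.001, 0.07], 0.005],
    [[0, 0, 0], [0, -0.001, 0.09], 0.005],
    [[0, 0, 0], [0, -0.001, 0.11], 0.005],
    [[0, 0, 0], [0, -0.001, 0.12], 0.005],
    [[0, 0, 0], [0, -0.001, 0.12], 0.005],
    [[0, 0, 0], [0, -0.001, 0.12], 0.005]
  ]
}}

```text
clock: 33.37
position: [0.6455, -0.3048, 0.0944]
ee_rot: [0.014, 1.0, 0.0, -0.0]
ft_force: [-0.6, 0.1, -0.7]
grip_width: 0.171
grasp_force: 63.6
```

Emit:
{"api": "jog_arm", "payload": {
  "plan": [
    [[0, 0, 0], [0, 0, 0], 0.03],
    [[0, 0, 0], [0, 0, 0], 0.03],
    [[0, 0, 0], [0, 0, 0], 0.03],
    [[0, 0, 0], [0, 0, -0.02], 0.03],
    [[0, 0, 0], [0, 0, -0.05], 0.03],
    [[0, 0, 0], [0, 0, -0.085], 0.03],
    [[0, 0, 0], [0, 0, -0.115], 0.05],
    [[0, 0, 0], [0, 0, -0.115], 0.05]
  ],
  "force": 35
}}

```text
clock: 34.03
position: [0.6475, -0.3075, 0.2178]
ee_rot: [0.015, 1.0, -0.002, 0.005]
ft_force: [-0.4, -1.7, 1.4]
grip_width: 0.584
grasp_force: 0.0
```

Emit:
{"api": "jog_arm", "payload": {
  "plan": [
    [[0, 0, 0], [0, 0, 0], 0.05],
    [[0, 0, 0], [0, 0, 0], 0.05]
  ]
}}

```text
clock: 34.2
position: [0.6452, -0.3057, 0.2093]
ee_rot: [0.015, 1.0, 0.0, 0.0]
ft_force: [0.3, -0.1, -0.5]
grip_width: 0.585
grasp_force: 0.0
```

```bash
python3 g.py .444 .324 .16 -.34; python3 -c "
from h import *
a=snap('top')
for x in blobs(a,(4,200,60),(16,255,255),20,(380,150,475,250)):print(x[0],x[1])
print(orange(a,(130,257,158,285),.110))"
```

```text
turn [0.   0.   0.31] shift [0.2198 0.6234 0.0493] | yaw 3.112 p [ 0.6452 -0.3057  0.2093] f [ 0.3 -0.1 -0.5] grip 0.585 0.0 t 34.2 j7 2.08
[428.4972067  180.39664804] 179
[399.05102041 182.2244898 ] 98
[412.5755814  215.79069767] 172
((array([0.444 , 0.3241], dtype=float32), array([0.0141, 0.0379], dtype=float32), -0.334), 123.0)
```

Emit:
{"api": "jog_arm", "payload": {
  "plan": [
    [[0, 0, 0], [0.008, 0.022, 0], 0.05],
    [[0, 0, 0], [0.018, 0.051, 0], 0.05],
    [[0, 0, 0], [0.028, 0.08, 0], 0.05],
    [[0, 0, 0], [0.038, 0.109, 0], 0.05],
    [[0, 0, 0], [0.049, 0.138, 0], 0.05],
    [[0, 0, 0], [0.059, 0.167, 0], 0.05],
    [[0, 0, 0], [0.069, 0.196, 0], 0.05],
    [[0, 0, 0], [0.079, 0.225, 0], 0.05]
  ]
}}

```text
clock: 34.92
position: [0.5717, -0.0769, 0.2081]
ee_rot: [0.015, 1.0, 0.0, -0.001]
ft_force: [-0.1, 0.5, -0.2]
grip_width: 0.584
grasp_force: 0.0
```

Emit:
{"api": "jog_arm", "payload": {
  "plan": [
    [[0, 0, 0], [0.01, 0.029, 0], 0.05],
    [[0, 0, 0], [0.02, 0.058, 0], 0.05],
    [[0, 0, 0], [0.03, 0.087, 0], 0.05],
    [[0, 0, 0], [0.04, 0.116, 0], 0.05],
    [[0, 0, 0], [0.05, 0.145, 0], 0.05],
    [[0, 0, 0], [0.06, 0.174, 0], 0.05],
    [[0, 0, 0], [0.07, 0.203, 0], 0.05],
    [[0, 0, 0], [0.08, 0.226, 0], 0.05]
  ]
}}

```text
clock: 35.58
position: [0.4983, 0.1521, 0.2082]
ee_rot: [0.014, 1.0, -0.0, -0.001]
ft_force: [0.6, 0.1, -0.1]
grip_width: 0.585
grasp_force: 0.0
```

Emit:
{"api": "jog_arm", "payload": {
  "plan": [
    [[0, 0, 0.1], [0.01, 0.029, 0], 0.05],
    [[0, 0, 0.2], [0.02, 0.058, 0], 0.05],
    [[0, 0, 0.3], [0.03, 0.087, 0.01], 0.05],
    [[0, 0, 0.31], [0.04, 0.116, 0.02], 0.05],
    [[0, 0, 0.31], [0.05, 0.145, 0.03], 0.05],
    [[0, 0, 0.31], [0.061, 0.172, 0.04], 0.05],
    [[0, 0, 0.31], [0.061, 0.172, 0.049], 0.05],
    [[0, 0, 0.31], [0.061, 0.172, 0.049], 0.05]
  ]
}}

```text
clock: 36.25
position: [0.4416, 0.3241, 0.1572]
ee_rot: [0.167, 0.986, -0.002, -0.002]
ft_force: [-0.6, -1.6, 0.3]
grip_width: 0.585
grasp_force: 0.0
```

Emit:
{"api": "jog_arm", "payload": {
  "plan": [
    [[0, 0, 0], [0, 0, 0], 0.05],
    [[0, 0, 0], [0, 0, 0], 0.05]
  ]
}}

```text
clock: 36.42
position: [0.4446, 0.3223, 0.1604]
ee_rot: [0.17, 0.985, -0.0, 0.0]
ft_force: [0.3, 0.6, 0.3]
grip_width: 0.589
grasp_force: 0.0
```

```bash
python3 g.py .444 .324 .081 -.335
```

```text
turn [-0.     0.    -0.007] shift [0.0012 0.0015 0.0794] | yaw 2.8 p [0.4446 0.3223 0.1604] f [0.3 0.6 0.3] grip 0.589 0.0 t 36.4167 j7 0.55
```

Emit:
{"api": "jog_arm", "payload": {
  "plan": [
    [[0, 0, 0], [0.001, 0.0015, 0.025], 0.05],
    [[0, 0, 0], [0.001, 0.0015, 0.045], 0.05],
    [[0, 0, 0], [0.001, 0.0015, 0.06], 0.05],
    [[0, 0, 0], [0.001, 0.0015, 0.072], 0.05],
    [[0, 0, 0], [0.001, 0.0015, 0.079], 0.05],
    [[0, 0, 0], [0.001, 0.0015, 0.079], 0.05],
    [[0, 0, 0], [0.001, 0.0015, 0.079], 0.05]
  ]
}}

```text
clock: 37.0
position: [0.4439, 0.3251, 0.0819]
ee_rot: [0.169, 0.986, 0.0, 0.0]
ft_force: [-0.2, 0.2, 0.8]
grip_width: 0.586
grasp_force: 0.0
```

Emit:
{"api": "jog_arm", "payload": {
  "plan": [
    [[0, 0, 0], [0, 0, 0], 0.005],
    [[0, 0, 0], [0, 0, 0], 0.005],
    [[0, 0, 0], [0, 0, 0], 0.005],
    [[0, 0, 0], [0, 0, 0], 0.005],
    [[0, 0, 0], [0, 0, 0], 0.005],
    [[0, 0, 0], [0, 0, -0.002], 0.005],
    [[0, 0, 0], [0, 0, -0.004], 0.005],
    [[0, 0, 0], [0, 0, -0.004], 0.005]
  ]
}}

```text
clock: 37.67
position: [0.4435, 0.3253, 0.0856]
ee_rot: [0.169, 0.986, 0.0, 0.0]
ft_force: [0.3, 1.0, -1.2]
grip_width: 0.181
grasp_force: 34.2
```

Emit:
{"api": "jog_arm", "payload": {
  "plan": [
    [[0, 0, -0.1], [0, 0, 0], 0.005],
    [[0, 0, -0.2], [0, 0, 0], 0.005],
    [[0, 0, -0.3], [0, 0, 0], 0.005],
    [[0, 0, -0.4], [0, 0, 0], 0.005],
    [[0, 0, -0.5], [0, 0, 0], 0.005],
    [[0, 0, -0.6], [0, 0, 0], 0.005],
    [[0, 0, -0.6], [0, 0, 0], 0.005],
    [[0, 0, -0.6], [0, 0, 0], 0.005]
  ]
}}

```text
clock: 38.33
position: [0.4434, 0.3252, 0.0852]
ee_rot: [-0.128, 0.992, -0.0, -0.0]
ft_force: [0.2, 0.2, -0.7]
grip_width: 0.181
grasp_force: 34.1
```

Emit:
{"api": "jog_arm", "payload": {
  "plan": [
    [[0, 0, 0], [0, 0, -0.001], 0.005],
    [[0, 0, 0], [0, 0, -0.002], 0.005],
    [[0, 0, 0], [0, 0, -0.003], 0.005],
    [[0, 0, 0], [0, 0, -0.004], 0.005],
    [[0, 0, 0], [0, 0, -0.004], 0.005]
  ]
}}

```text
clock: 38.75
position: [0.4433, 0.3251, 0.0883]
ee_rot: [-0.129, 0.992, -0.0, -0.0]
ft_force: [3.6, 2.9, -12.2]
grip_width: 0.181
grasp_force: 35.7
```

Blocked, so the other side.

Emit:
{"api": "jog_arm", "payload": {
  "plan": [
    [[0, 0, 0], [0, 0, 0.004], 0.005],
    [[0, 0, 0.1], [0, 0, 0.004], 0.005],
    [[0, 0, 0.2], [0, 0, 0.004], 0.005],
    [[0, 0, 0.3], [0, 0, 0.004], 0.005],
    [[0, 0, 0.4], [0, 0, 0.004], 0.005],
    [[0, 0, 0.5], [0, 0, 0.004], 0.005],
    [[0, 0, 0.6], [0, 0, 0.004], 0.005],
    [[0, 0, 0.6], [0, 0, 0.004], 0.005]
  ]
}}

```text
clock: 39.42
position: [0.4435, 0.3255, 0.0855]
ee_rot: [0.172, 0.985, 0.0, 0.0]
ft_force: [0.1, 0.3, -0.6]
grip_width: 0.177
grasp_force: 37.5
```

Emit:
{"api": "jog_arm", "payload": {
  "plan": [
    [[0, 0, 0.1], [0, 0, 0], 0.005],
    [[0, 0, 0.2], [0, 0, 0], 0.005],
    [[0, 0, 0.3], [0, 0, 0], 0.005],
    [[0, 0, 0.4], [0, 0, 0], 0.005],
    [[0, 0, 0.5], [0, 0, 0], 0.005],
    [[0, 0, 0.6], [0, 0, 0], 0.005],
    [[0, 0, 0.6], [0, 0, 0], 0.005],
    [[0, 0, 0.6], [0, 0, 0], 0.005]
  ]
}}

```text
clock: 40.08
position: [0.4434, 0.3254, 0.0854]
ee_rot: [0.45, 0.893, 0.0, 0.0]
ft_force: [0.3, -0.2, -0.9]
grip_width: 0.177
grasp_force: 37.5
```

Emit:
{"api": "jog_arm", "payload": {
  "plan": [
    [[0, 0, 0], [0, 0, -0.001], 0.005],
    [[0, 0, 0], [0, 0, -0.002], 0.005],
    [[0, 0, 0], [0, 0, -0.003], 0.005],
    [[0, 0, 0], [0, 0, -0.004], 0.005],
    [[0, 0, 0], [0, 0, -0.005], 0.005],
    [[0, 0, 0], [0, 0, -0.005], 0.005]
  ]
}}

```text
clock: 40.58
position: [0.4436, 0.3254, 0.0906]
ee_rot: [0.453, 0.892, 0.0, 0.0]
ft_force: [-0.1, -0.2, -0.1]
grip_width: 0.181
grasp_force: 37.5
```

Emit:
{"api": "jog_arm", "payload": {
  "plan": [
    [[0, 0, 0], [0, 0, -0.004], 0.005],
    [[0, 0, 0], [0, 0, -0.008], 0.005],
    [[0, 0, 0], [0, 0, -0.012], 0.005],
    [[0, 0, 0], [0, 0, -0.016], 0.005],
    [[0, 0, 0], [0, 0, -0.016], 0.005],
    [[0, 0, 0], [0, 0, -0.016], 0.005]
  ]
}}

```text
clock: 41.08
position: [0.4436, 0.3255, 0.1067]
ee_rot: [0.453, 0.892, 0.0, 0.0]
ft_force: [-0.4, -0.2, -1.5]
grip_width: 0.182
grasp_force: 37.5
```

Emit:
{"api": "jog_arm", "payload": {
  "plan": [
    [[0, 0, -0.1], [0, 0, 0], 0.005],
    [[0, 0, -0.2], [0, 0, 0], 0.005],
    [[0, 0, -0.3], [0, 0, 0], 0.005],
    [[0, 0, -0.4], [0, 0, 0], 0.005],
    [[0, 0, -0.5], [0, 0, 0], 0.005],
    [[0, 0, -0.6], [0, 0, 0], 0.005],
    [[0, 0, -0.6], [0, 0, 0], 0.005]
  ]
}}

```text
clock: 41.67
position: [0.4434, 0.3252, 0.1061]
ee_rot: [0.167, 0.986, -0.0, -0.0]
ft_force: [0.1, 0.2, -1.1]
grip_width: 0.185
grasp_force: 37.4
```

Emit:
{"api": "jog_arm", "payload": {
  "plan": [
    [[0, 0, -0.1], [0, 0, 0], 0.005],
    [[0, 0, -0.2], [0, 0, 0], 0.005],
    [[0, 0, -0.3], [0, 0, 0], 0.005],
    [[0, 0, -0.4], [0, 0, 0], 0.005],
    [[0, 0, -0.5], [0, 0, 0], 0.005],
    [[0, 0, -0.6], [0, 0, 0], 0.005],
    [[0, 0, -0.6], [0, 0, 0], 0.005]
  ]
}}

```text
clock: 42.25
position: [0.4434, 0.3252, 0.1062]
ee_rot: [-0.13, 0.991, -0.0, -0.0]
ft_force: [0.1, -0.1, -1.5]
grip_width: 0.183
grasp_force: 37.4
```

Emit:
{"api": "jog_arm", "payload": {
  "plan": [
    [[0, 0, 0], [0, 0, -0.002], 0.005],
    [[0, 0, 0], [0, 0, -0.004], 0.005],
    [[0, 0, 0], [0, 0, -0.006], 0.005],
    [[0, 0, 0], [0, 0, -0.008], 0.005],
    [[0, 0, 0], [0, 0, -0.008], 0.005],
    [[0, 0, 0], [0, 0, -0.008], 0.005]
  ]
}}

```text
clock: 42.75
position: [0.4435, 0.3254, 0.1145]
ee_rot: [-0.129, 0.992, 0.0, 0.0]
ft_force: [0.3, -0.0, -0.7]
grip_width: 0.182
grasp_force: 37.4
```

Through. Lift out, and check the tank layout before choosing where to drop the fourth.

Emit:
{"api": "jog_arm", "payload": {
  "plan": [
    [[0, 0, 0], [0, 0, -0.015], 0.005],
    [[0, 0, 0], [0, 0, -0.035], 0.005],
    [[0, 0, 0], [0, 0, -0.06], 0.005],
    [[0, 0, 0], [0, 0, -0.085], 0.005],
    [[0, 0, 0], [0, 0, -0.1], 0.005],
    [[0, 0, 0], [0, 0, -0.1], 0.005],
    [[0, 0, 0], [0, 0, -0.1], 0.005]
  ],
  "force": 60
}}

```text
clock: 43.33
position: [0.4437, 0.3255, 0.2147]
ee_rot: [-0.13, 0.992, 0.0, 0.001]
ft_force: [-0.5, 0.3, -1.5]
grip_width: 0.177
grasp_force: 63.6
```

```bash
python3 g.py .565 -.305 .212 -.03; python3 -c "
from h import *
a=snap('top')
cv2.imwrite('pics/t4.png',cv2.resize(a['img'][150:290,270:480],None,fx=3.8,fy=3.8,interpolation=cv2.INTER_CUBIC)[:,:,::-1])"
```

```text
turn [0.001 0.001 0.29 ] shift [ 0.0447 -0.6405  0.0022] | yaw -2.882 p [0.4437 0.3255 0.2147] f [-0.5  0.3 -1.5] grip 0.177 63.58667850494385 t 43.3333 j7 1.13
```

View pics/t4.png

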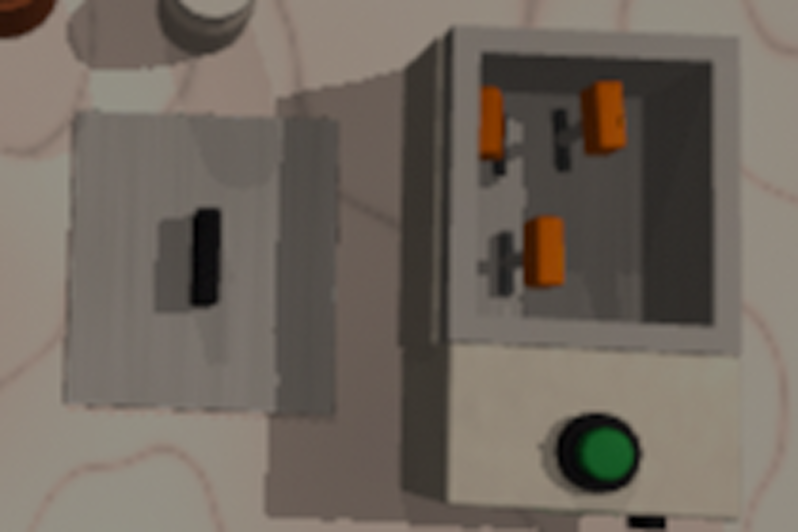

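Two stirrers lie flat at crop (545,250) and (605,118), and one leans in the left corner. The right/lower quarter is free for the fourth. The cover bar is at crop (206,258).

Emit:
{"api": "jog_arm", "payload": {
  "plan": [
    [[0, 0, 0], [0.002, -0.02, 0], 0.005],
    [[0, 0, 0], [0.004, -0.048, 0], 0.005],
    [[0, 0, 0], [0.006, -0.078, 0], 0.005],
    [[0, 0, 0], [0.008, -0.108, 0], 0.005],
    [[0, 0, 0], [0.011, -0.138, 0], 0.005],
    [[0, 0, 0], [0.013, -0.168, 0], 0.005],
    [[0, 0, 0], [0.015, -0.198, 0], 0.005],
    [[0, 0, 0], [0.018, -0.228, 0], 0.005]
  ]
}}

```text
clock: 44.05
position: [0.4841, 0.0987, 0.2128]
ee_rot: [-0.13, 0.992, -0.0, -0.001]
ft_force: [0.3, 0.4, -0.9]
grip_width: 0.178
grasp_force: 63.6
```

Emit:
{"api": "jog_arm", "payload": {
  "plan": [
    [[0, 0, 0], [0.002, -0.03, 0], 0.005],
    [[0, 0, 0], [0.005, -0.06, 0], 0.005],
    [[0, 0, 0], [0.007, -0.09, 0], 0.005],
    [[0, 0, 0], [0.009, -0.12, 0], 0.005],
    [[0, 0, 0], [0.012, -0.15, 0], 0.005],
    [[0, 0, 0], [0.014, -0.18, 0], 0.005],
    [[0, 0, 0], [0.016, -0.21, 0], 0.005],
    [[0, 0, 0], [0.018, -0.24, 0], 0.005]
  ]
}}

```text
clock: 44.72
position: [0.5284, -0.1376, 0.2128]
ee_rot: [-0.13, 0.992, 0.0, -0.001]
ft_force: [0.5, -0.4, -1.1]
grip_width: 0.176
grasp_force: 63.6
```

Emit:
{"api": "jog_arm", "payload": {
  "plan": [
    [[0, 0, 0.1], [0.002, -0.03, 0], 0.005],
    [[0, 0, 0.2], [0.005, -0.06, 0], 0.005],
    [[0, 0, 0.29], [0.007, -0.09, 0], 0.005],
    [[0, 0, 0.29], [0.01, -0.12, 0], 0.005],
    [[0, 0, 0.29], [0.013, -0.15, 0], 0.005],
    [[0, 0, 0.29], [0.014, -0.18, 0], 0.005],
    [[0, 0, 0.29], [0.014, -0.18, 0], 0.005],
    [[0, 0, 0.29], [0.014, -0.18, 0], 0.005]
  ]
}}

```text
clock: 45.38
position: [0.5606, -0.3156, 0.2121]
ee_rot: [0.017, 1.0, -0.0, -0.002]
ft_force: [0.3, 0.8, -1.5]
grip_width: 0.176
grasp_force: 63.7
```

```bash
python3 g.py .562 -.313 .092 -.03
```

```text
turn [-0.    -0.003 -0.003] shift [-0.0018  0.0026  0.1201] | yaw 3.108 p [ 0.5606 -0.3156  0.2121] f [ 0.3  0.8 -1.5] grip 0.176 63.726314306259155 t 45.3833 j7 2.15
```

Emit:
{"api": "jog_arm", "payload": {
  "plan": [
    [[0, 0, 0], [-0.001, 0.001, 0.02], 0.005],
    [[0, 0, 0], [-0.001, 0.001, 0.045], 0.005],
    [[0, 0, 0], [-0.001, 0.001, 0.07], 0.005],
    [[0, 0, 0], [-0.001, 0.001, 0.09], 0.005],
    [[0, 0, 0], [-0.001, 0.001, 0.11], 0.005],
    [[0, 0, 0], [-0.001, 0.001, 0.12], 0.005],
    [[0, 0, 0], [-0.001, 0.001, 0.12], 0.005],
    [[0, 0, 0], [-0.001, 0.001, 0.12], 0.005]
  ]
}}

```text
clock: 46.05
position: [0.5629, -0.3121, 0.0942]
ee_rot: [0.015, 1.0, 0.0, -0.0]
ft_force: [1.0, -0.6, -0.4]
grip_width: 0.178
grasp_force: 63.7
```

Emit:
{"api": "jog_arm", "payload": {
  "plan": [
    [[0, 0, 0], [0, 0, 0], 0.03],
    [[0, 0, 0], [0, 0, 0], 0.03],
    [[0, 0, 0], [0, 0, 0], 0.03],
    [[0, 0, 0], [0, 0, -0.02], 0.03],
    [[0, 0, 0], [0, 0, -0.05], 0.03],
    [[0, 0, 0], [0, 0, -0.085], 0.03],
    [[0, 0, 0], [0, 0, -0.115], 0.05],
    [[0, 0, 0], [0, 0, -0.115], 0.05]
  ]
}}

```text
clock: 46.72
position: [0.5651, -0.3147, 0.2169]
ee_rot: [0.015, 1.0, -0.002, 0.005]
ft_force: [1.5, -0.9, 1.4]
grip_width: 0.585
grasp_force: 0.0
```

Emit:
{"api": "jog_arm", "payload": {
  "plan": [
    [[0, 0, 0], [0, 0, 0], 0.05],
    [[0, 0, 0], [0, 0, 0], 0.05]
  ]
}}

```text
clock: 46.88
position: [0.5628, -0.3126, 0.2091]
ee_rot: [0.015, 1.0, 0.0, 0.0]
ft_force: [-0.0, 0.1, 0.1]
grip_width: 0.587
grasp_force: 0.0
```

```bash
python3 - <<'E'
from h import *
from g import go
a=snap('top');b=snap('scene')
for x in blobs(a,(4,200,60),(16,255,255),20,(380,150,475,250)):print(x[0],x[1])
# bar top face: very dark; cover sheet: corners picked in crop t4 (scale 3.8, offset 270,150)
B=[x for x in blobs(a,(0,0,0),(180,255,40),60,(280,190,345,245))]
for x in B: print('bar',x[0],x[1],x[2],ray(a,*x[0],.03).round(4))
B2=[x for x in blobs(b,(0,0,0),(180,255,50),20,(210,180,290,240))]
for x in B2: print('sc',x[0],x[1]); print(tri(a,B[0][0],b,x[0]))
w=np.array([ray(a,u/3.8+270-.37,v/3.8+150-.37,.005)[:2] for u,v in [(78,110),(340,120),(335,415),(66,402)]]);print(w.mean(0),[np.linalg.norm(w[i]-w[i-1]) for i in range(4)],[np.arctan2(*(w[i]-w[i-1])[::-1]) for i in range(4)])
cv2.imwrite('pics/t5.png',cv2.resize(a['img'][150:290,270:480],None,fx=3.8,fy=3.8,interpolation=cv2.INTER_CUBIC)[:,:,::-1])
E
```

```text
[428.8253012  180.63855422] 166
[399.1122449 182.2244898] 98
[412.5755814  215.79069767] 172
[432.60795455 217.86363636] 176
bar [323.61585366 217.09146341] 164 ((323.64483642578125, 217.03794860839844), (6.459422588348389, 24.3109188079834), 3.3664608001708984) [ 0.5694 -0.0804  0.03  ]
sc [244.52413793 212.46206897] 145
(array([ 0.57005976, -0.0816992 ,  0.02501652]), np.float64(0.000856584538077906))
[ 0.5693114  -0.08204173] [np.float64(0.1889254811063285), np.float64(0.16930231136188897), np.float64(0.18913134907001905), np.float64(0.1699194996698332)] [np.float64(-0.038231067657792474), np.float64(-1.610168377135568), np.float64(3.1066229882006233), np.float64(1.530222776832535)]
```

View pics/t5.png

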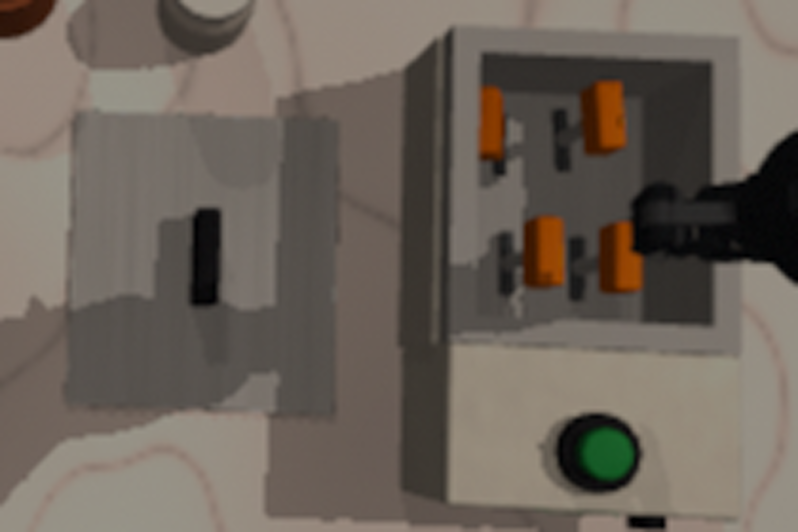

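All four are in the tank. The cover is at (0.5695,-0.0815) with yaw -0.038, confirmed by two views and its size. Now the cover.

```bash
python3 g.py .5695 -.0815 .08 -.036
```

```text
turn [ 0.001 -0.002  0.006] shift [-0.0004  0.2309  0.1283] | yaw 3.112 p [ 0.5624 -0.3124  0.2081] f [-0.3  0.2  0.2] grip 0.587 0.0 t 46.9833 j7 2.15
```

Emit:
{"api": "jog_arm", "payload": {
  "plan": [
    [[0, 0, 0.006], [0, 0.02, -0.005], 0.05],
    [[0, 0, 0.006], [0, 0.055, -0.005], 0.05],
    [[0, 0, 0.006], [0, 0.09, -0.005], 0.05],
    [[0, 0, 0.006], [0, 0.125, -0.005], 0.05],
    [[0, 0, 0.006], [0, 0.16, 0.01], 0.05],
    [[0, 0, 0.006], [0, 0.195, 0.03], 0.05],
    [[0, 0, 0.006], [0, 0.22, 0.06], 0.05],
    [[0, 0, 0.006], [0, 0.231, 0.09], 0.05]
  ]
}}

```text
clock: 47.65
position: [0.5698, -0.0767, 0.1177]
ee_rot: [0.015, 1.0, 0.001, -0.0]
ft_force: [0.7, 0.2, -1.1]
grip_width: 0.587
grasp_force: 0.0
```

Emit:
{"api": "jog_arm", "payload": {
  "plan": [
    [[0, 0, 0], [0, 0, 0.025], 0.05],
    [[0, 0, 0], [0, 0, 0.038], 0.05],
    [[0, 0, 0], [0, 0, 0.038], 0.05],
    [[0, 0, 0], [0, 0, 0.038], 0.05]
  ]
}}

```text
clock: 47.98
position: [0.5695, -0.0828, 0.0812]
ee_rot: [0.019, 1.0, -0.0, -0.001]
ft_force: [0.6, 0.2, 0.2]
grip_width: 0.584
grasp_force: 0.0
```

```bash
python3 g.py .5695 -.0815 .013 -.036
```

```text
turn [-0.001 -0.001 -0.001] shift [-0.0001  0.0014  0.0682] | yaw 3.105 p [ 0.5695 -0.0828  0.0812] f [0.6 0.2 0.2] grip 0.584 0.0 t 47.9833 j7 1.76
```

Emit:
{"api": "jog_arm", "payload": {
  "plan": [
    [[0, 0, 0], [0, 0.001, 0.02], 0.05],
    [[0, 0, 0], [0, 0.001, 0.04], 0.05],
    [[0, 0, 0], [0, 0.001, 0.055], 0.05],
    [[0, 0, 0], [0, 0.001, 0.064], 0.05],
    [[0, 0, 0], [0, 0.001, 0.068], 0.05],
    [[0, 0, 0], [0, 0.001, 0.068], 0.05],
    [[0, 0, 0], [0, 0.001, 0.068], 0.05]
  ]
}}

```text
clock: 48.57
position: [0.5706, -0.0813, 0.0144]
ee_rot: [0.018, 1.0, 0.0, 0.001]
ft_force: [0.3, 1.1, 0.1]
grip_width: 0.584
grasp_force: 0.0
```

Emit:
{"api": "jog_arm", "payload": {
  "plan": [
    [[0, 0, 0], [0, 0, 0], 0.005],
    [[0, 0, 0], [0, 0, 0], 0.005],
    [[0, 0, 0], [0, 0, 0], 0.005],
    [[0, 0, 0], [0, 0, 0], 0.005],
    [[0, 0, 0], [0, 0, 0], 0.005],
    [[0, 0, 0], [0, 0, 0], 0.005]
  ],
  "force": 80
}}

```text
clock: 49.07
position: [0.5704, -0.0809, 0.0142]
ee_rot: [0.018, 1.0, 0.0, 0.001]
ft_force: [-1.7, 0.2, 6.3]
grip_width: 0.17
grasp_force: 79.0
```

```bash
python3 g.py .5695 -.0815 .17 -.036
```

```text
turn [0.    0.001 0.   ] shift [ 0.0007 -0.0006 -0.1558] | yaw 3.106 p [ 0.5704 -0.0809  0.0142] f [-1.7  0.2  6.3] grip 0.17 78.99762153625488 t 49.0667 j7 1.79
```

Emit:
{"api": "jog_arm", "payload": {
  "plan": [
    [[0, 0, 0], [0, 0, -0.01], 0.005],
    [[0, 0, 0], [0, 0, -0.03], 0.005],
    [[0, 0, 0], [0, 0, -0.055], 0.005],
    [[0, 0, 0], [0, 0, -0.085], 0.005],
    [[0, 0, 0], [0, 0, -0.115], 0.005],
    [[0, 0, 0], [0, 0, -0.14], 0.005],
    [[0, 0, 0], [0, 0, -0.16], 0.005],
    [[0, 0, 0], [0, 0, -0.17], 0.005]
  ]
}}

```text
clock: 49.73
position: [0.5706, -0.0811, 0.1866]
ee_rot: [0.018, 1.0, 0.0, 0.002]
ft_force: [-0.0, 0.7, -1.7]
grip_width: 0.171
grasp_force: 78.1
```

Emit:
{"api": "jog_arm", "payload": {
  "plan": [
    [[0, 0, 0], [0, 0, 0], 0.005],
    [[0, 0, 0], [0, 0, 0], 0.005],
    [[0, 0, 0], [0, 0, 0], 0.005]
  ]
}}

```text
clock: 49.98
position: [0.5689, -0.0807, 0.1817]
ee_rot: [0.018, 1.0, -0.0, -0.001]
ft_force: [0.3, 0.1, -3.7]
grip_width: 0.172
grasp_force: 78.1
```

```bash
python3 g.py .6015 -.29 .19 -.03
```

```text
turn [-0.    -0.002 -0.006] shift [-0.04   -0.208  -0.0084] | yaw 3.106 p [ 0.5689 -0.0807  0.1817] f [ 0.3  0.1 -3.7] grip 0.172 78.12723398208618 t 49.9833 j7 1.71
```

Emit:
{"api": "jog_arm", "payload": {
  "plan": [
    [[0, 0, 0], [-0.003, -0.015, 0], 0.005],
    [[0, 0, 0], [-0.008, -0.04, 0], 0.005],
    [[0, 0, 0], [-0.014, -0.07, 0], 0.005],
    [[0, 0, 0], [-0.02, -0.1, 0], 0.005],
    [[0, 0, -0.006], [-0.026, -0.13, 0], 0.005],
    [[0, 0, -0.006], [-0.032, -0.16, 0], 0.005],
    [[0, 0, -0.006], [-0.037, -0.19, 0], 0.005],
    [[0, 0, -0.006], [-0.04, -0.208, 0], 0.005]
  ]
}}

```text
clock: 50.65
position: [0.6009, -0.2938, 0.1811]
ee_rot: [0.016, 1.0, -0.0, -0.002]
ft_force: [-0.7, -1.6, -1.8]
grip_width: 0.171
grasp_force: 78.3
```

Emit:
{"api": "jog_arm", "payload": {
  "plan": [
    [[0, 0, 0], [0, 0, 0], 0.005],
    [[0, 0, 0], [0, 0, 0], 0.005],
    [[0, 0, 0], [0, 0, 0], 0.005],
    [[0, 0, 0], [0, 0, 0], 0.005]
  ]
}}

```text
clock: 50.98
position: [0.6025, -0.2886, 0.1824]
ee_rot: [0.014, 1.0, 0.001, -0.001]
ft_force: [-0.3, -0.1, -2.4]
grip_width: 0.175
grasp_force: 78.4
```

```bash
python3 g.py .601 -.29 .135 -.03;python3 -c "
from h import *
snap('scene','s2.png')
a=snap('top')
cv2.imwrite('pics/t6.png',cv2.resize(a['img'][150:290,340:480],None,fx=4,fy=4,interpolation=cv2.INTER_CUBIC)[:,:,::-1])"
```

```text
turn [ 0.001 -0.001  0.002] shift [ 0.0014 -0.0015  0.0474] | yaw 3.113 p [ 0.6025 -0.2886  0.1824] f [-0.3 -0.1 -2.4] grip 0.175 78.4120774269104 t 50.9833 j7 2.1
```

View pics/t6.png

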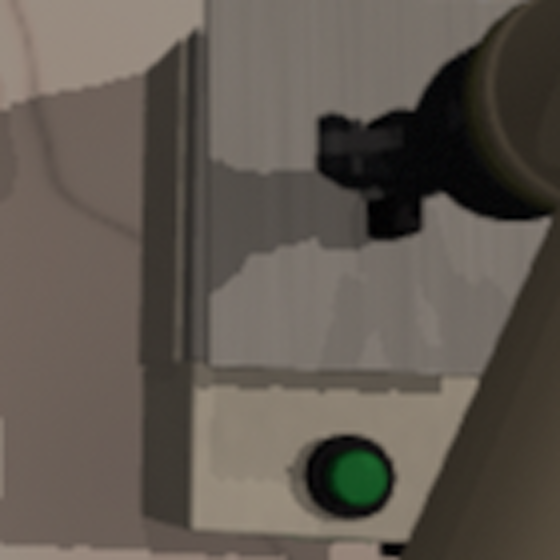

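View pics/s2.png

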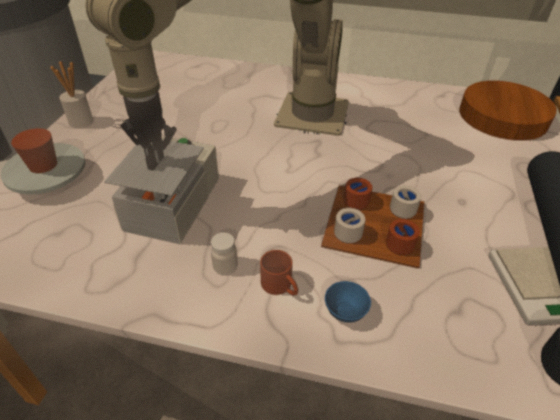

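The cover is level and centred over the tank, and all the jars are empty. Lower and release.

Emit:
{"api": "jog_arm", "payload": {
  "plan": [
    [[0, 0, 0], [0.001, -0.0015, 0.012], 0.005],
    [[0, 0, 0], [0.001, -0.0015, 0.025], 0.005],
    [[0, 0, 0], [0.001, -0.0015, 0.035], 0.005],
    [[0, 0, 0], [0.001, -0.0015, 0.042], 0.005],
    [[0, 0, 0], [0.001, -0.0015, 0.046], 0.005],
    [[0, 0, 0], [0.001, -0.0015, 0.048], 0.005],
    [[0, 0, 0], [0.001, -0.0015, 0.048], 0.005],
    [[0, 0, 0], [0.001, -0.0015, 0.048], 0.005]
  ]
}}

```text
clock: 51.75
position: [0.6015, -0.2919, 0.1356]
ee_rot: [0.015, 1.0, -0.0, 0.0]
ft_force: [-0.4, 0.1, -2.1]
grip_width: 0.167
grasp_force: 78.4
```

```bash
python3 g.py .6005 -.29 .135 -.03
```

```text
turn [-0.     0.001  0.   ] shift [0.0011 0.0018 0.0006] | yaw 3.112 p [ 0.6015 -0.2919  0.1356] f [-0.4  0.1 -2.1] grip 0.167 78.44155669212341 t 51.75 j7 2.12
```

Emit:
{"api": "jog_arm", "payload": {
  "plan": [
    [[0, 0, 0], [0, 0.001, 0.001], 0.005],
    [[0, 0, 0], [0, 0.001, 0.002], 0.005],
    [[0, 0, 0], [0, 0.001, 0.002], 0.005]
  ]
}}

```text
clock: 52.0
position: [0.6017, -0.2907, 0.1343]
ee_rot: [0.015, 1.0, -0.0, 0.001]
ft_force: [-2.1, 1.4, 4.4]
grip_width: 0.171
grasp_force: 79.5
```

Emit:
{"api": "jog_arm", "payload": {
  "plan": [
    [[0, 0, 0], [0, 0, 0], 0.04],
    [[0, 0, 0], [0, 0, 0], 0.04],
    [[0, 0, 0], [0, 0, 0], 0.04],
    [[0, 0, 0], [0, 0, 0], 0.04],
    [[0, 0, 0], [0, 0, -0.01], 0.04],
    [[0, 0, 0], [0, 0, -0.03], 0.04],
    [[0, 0, 0], [0, 0, -0.06], 0.04],
    [[0, 0, 0], [0, 0, -0.08], 0.04]
  ],
  "force": 35
}}

```text
clock: 52.67
position: [0.6016, -0.2911, 0.2163]
ee_rot: [0.015, 1.0, -0.0, 0.001]
ft_force: [0.1, 0.1, -0.0]
grip_width: 0.462
grasp_force: 0.0
```

Emit:
{"api": "jog_arm", "payload": {
  "plan": [
    [[0, 0, 0], [0.03, 0, 0], 0.04],
    [[0, 0, 0], [0.06, 0, 0], 0],
    [[0, 0, 0], [0.1, 0, 0], 0],
    [[0, 0, 0], [0.14, 0, 0], 0],
    [[0, 0, 0], [0.145, 0, 0], 0],
    [[0, 0, 0], [0.145, 0, 0], 0],
    [[0, 0, 0], [0.145, 0, 0], 0]
  ]
}}

```text
clock: 53.25
position: [0.4571, -0.2862, 0.2143]
ee_rot: [0.015, 1.0, 0.0, 0.001]
ft_force: [0.3, 0.3, 0.4]
grip_width: 0.0
grasp_force: 0.0
```

```bash
python3 g.py .4545 -.287 .145 -.03;python3 - <<'E'
from h import *
a=snap('top');b=snap('scene')
cv2.imwrite('pics/s3.png',cv2.resize(b['img'][110:240,100:240],None,fx=4.2,fy=4.2,interpolation=cv2.INTER_CUBIC)[:,:,::-1])
for x in blobs(a,(0,0,0),(180,255,45),60,(390,170,470,235)):print('bar',x[0],x[1],x[2],ray(a,*x[0],.155))
E
```

```text
turn [0.    0.002 0.   ] shift [ 0.0027 -0.0008  0.0693] | yaw 3.112 p [ 0.4571 -0.2862  0.2143] f [0.3 0.3 0.4] grip 0.0 0.0 t 53.25 j7 2.11
bar [429.80508475 197.76836158] 354 ((430.0, 197.5), (29.0, 12.0), 90.0) [ 0.59832716 -0.28531493  0.155     ]
```

View pics/s3.png

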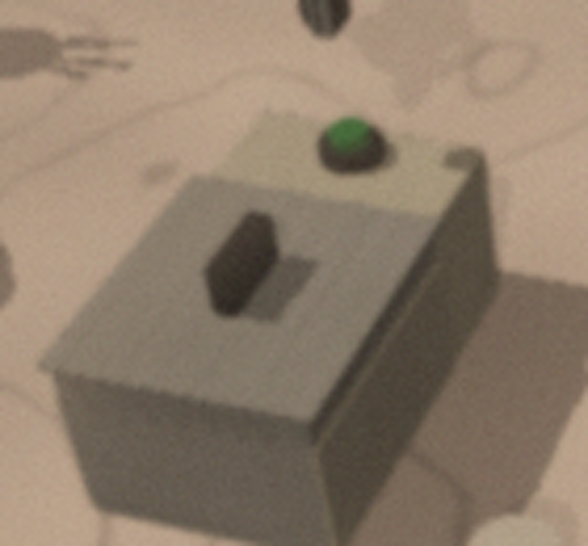

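The cover sits flat and square on the rim. Next I'll press the button, with its top around z 0.135, in small steps.

Emit:
{"api": "jog_arm", "payload": {
  "plan": [
    [[0, 0, 0], [0.002, -0.001, 0.02], 0],
    [[0, 0, 0], [0.002, -0.001, 0.04], 0],
    [[0, 0, 0], [0.002, -0.001, 0.055], 0],
    [[0, 0, 0], [0.002, -0.001, 0.065], 0],
    [[0, 0, 0], [0.002, -0.001, 0.071], 0],
    [[0, 0, 0], [0.002, -0.001, 0.073], 0],
    [[0, 0, 0], [0.002, -0.001, 0.073], 0],
    [[0, 0, 0], [0.002, -0.001, 0.073], 0]
  ]
}}

```text
clock: 54.02
position: [0.4549, -0.2874, 0.141]
ee_rot: [0.015, 1.0, -0.0, 0.0]
ft_force: [-0.5, 2.1, 1.1]
grip_width: 0.001
grasp_force: 1.0
```

Emit:
{"api": "jog_arm", "payload": {
  "plan": [
    [[0, 0, 0], [0, 0, 0.001], 0],
    [[0, 0, 0], [0, 0, 0.002], 0],
    [[0, 0, 0], [0, 0, 0.003], 0],
    [[0, 0, 0], [0, 0, 0.003], 0],
    [[0, 0, 0], [0, 0, 0.003], 0]
  ]
}}

```text
clock: 54.43
position: [0.4549, -0.2875, 0.1377]
ee_rot: [0.015, 1.0, -0.0, 0.001]
ft_force: [2.3, 1.0, 2.9]
grip_width: 0.002
grasp_force: 1.9
```

Emit:
{"api": "jog_arm", "payload": {
  "plan": [
    [[0, 0, 0], [0, 0, 0.001], 0],
    [[0, 0, 0], [0, 0, 0.002], 0],
    [[0, 0, 0], [0, 0, 0.003], 0],
    [[0, 0, 0], [0, 0, 0.003], 0],
    [[0, 0, 0], [0, 0, 0.003], 0]
  ]
}}

```text
clock: 54.85
position: [0.455, -0.2875, 0.1359]
ee_rot: [0.015, 1.0, 0.0, 0.001]
ft_force: [-4.1, 3.7, 20.6]
grip_width: -0.002
grasp_force: 9.9
```

Bottomed out at 20 N, well above the 5 N needed. Hold briefly, then retreat.

Emit:
{"api": "jog_arm", "payload": {
  "plan": [
    [[0, 0, 0], [0, 0, 0], 0],
    [[0, 0, 0], [0, 0, 0], 0],
    [[0, 0, 0], [0, 0, 0], 0],
    [[0, 0, 0], [0, 0, -0.01], 0],
    [[0, 0, 0], [0, 0, -0.04], 0],
    [[0, 0, 0], [0, 0, -0.07], 0],
    [[0, 0, 0], [0, 0, -0.1], 0],
    [[0, 0, 0], [0, 0, -0.12], 0]
  ]
}}

```text
clock: 55.52
position: [0.4541, -0.2878, 0.2566]
ee_rot: [0.015, 1.0, -0.0, 0.0]
ft_force: [0.2, -0.5, -0.2]
grip_width: -0.0
grasp_force: 0.0
```

Emit:
{"api": "jog_arm", "payload": {
  "plan": [
    [[0, 0, 0], [0, 0.04, 0], 0],
    [[0, 0, 0], [0, 0.08, 0], 0],
    [[0, 0, 0], [0, 0.12, 0], 0],
    [[0, 0, 0], [0, 0.15, 0], 0],
    [[0, 0, 0], [0, 0.15, 0], 0],
    [[0, 0, 0], [0, 0.15, 0], 0],
    [[0, 0, 0], [0, 0.15, 0], 0],
    [[0, 0, 0], [0, 0.15, 0], 0]
  ]
}}

```text
clock: 56.18
position: [0.4584, -0.1387, 0.2541]
ee_rot: [0.016, 1.0, -0.0, -0.0]
ft_force: [0.2, 0.7, 0.2]
grip_width: 0.005
grasp_force: 0.0
```

```bash
python3 - <<'E'
from h import *
a=snap('top')
cv2.imwrite('pics/t7.png',cv2.resize(a['img'][150:290,340:480],None,fx=4,fy=4,interpolation=cv2.INTER_CUBIC)[:,:,::-1])
E
```

```text
(no output)
```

View pics/t7.png

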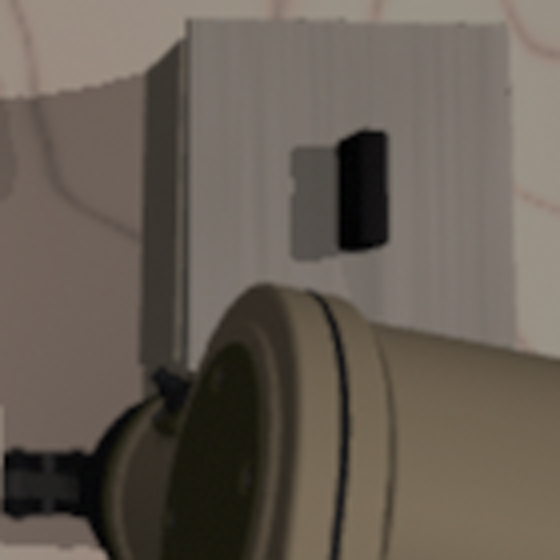

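The cover is centred and square, with its far edge at rows 18–27 matching the rim plus the overhang. The arm is clear. Handing in.

```bash
python3 -c "
from workcell import *
print(hand_in())"
```

```text
the job is handed in; nothing more can be done
None
```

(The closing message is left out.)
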